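# Load and tamp a casting mould

### The arm

A 7-joint arm with a two-finger parallel gripper is mounted at the origin on the work surface. World frame = base frame: x ahead of the robot, y to its left, z up, the work surface at z = 0. Lengths are in m, angles in rad, forces in N, time in s.
With the tool pointing down it reaches from about 0.4 to 0.85 m from the base axis. Payload 4.5 kg.
Tool frame: the origin (TCP) lies on the centre line of the jaws, within the pads' length; the fingertips stand 11 mm ahead of it and the grasp point (between the pads) lies 8 mm behind it; z points along the fingers, x is the direction in which the jaws open and shut, and the axes are right-handed (so a half turn about z gives the same grasp; the last joint's range is limited). The gripper opens to 88 mm and grips with 3 to 60 N. Pads are 18 mm wide; open, the fingers measure 123 mm over their backs; the gripper's body (75 mm by 187 mm) begins 45 mm behind the grasp point.
Start: joints at [1.328, 0.689, -0.195, 1.565, 0.157, 0.902, -0.215], TCP at [0.171, -0.601, 0.25] pointing down, gripper open.
Joint ranges: [-3.01, 3.01], [-0.46, 2.08], [-1.47, 1.51], [0.13, 2.56], [-1, 4.14], [0.04, 2.09], [-2.66, 2.66]. Speed limits (rad/s): [2.57, 2.57, 3.14, 3.14, 3.14, 3.14, 3.14].

### API

Orientations are given as a unit quaternion [x, y, z, w].
In Python, from plant import r, vision, order, nets gives the robot as it stands.
- The arm moves only by the tool send_rows, never from a script. Its argument "series" is a list of rows, each an object with "delta_pos": the shift along the tool's x, y, z in cm, a list of three; "turn": the turn about the tool's z in degrees; "jaw": the closure, from 0 (fully open) to 1 (shut). In form: [{"delta_pos": [x, y, z], "turn": turn, "jaw": jaw}, ...]. A call has 1 to 8 rows; each row is the pose to reach, as a shift and turn from the pose commanded when the call began, along the tool's axes at that moment; what a row does not reach only later rows make up. A row lasts 1/12 s, in which the tool goes at most 41.7 mm and 7.16 degrees, less where a joint would pass 70% of its speed; a pose out of reach is approached as far as the arm can. A call with a gripper value outside its range is refused whole. The fingers move at their own pace and stop on an object; "force" is the grip in N (left out, the last holds). Time passes only in rows, so rows that repeat a pose let the fingers close. It gives the time, the measured TCP pose, the force and the opening at its end, in the units of the state.
- r.get_state(): the state, without advancing time (a new reading comes with each control period).
- vision.snapshot(name): name is "scene" or "top" or "wrist"; returns the picture (420x560x3 uint8, blue, green, red); there is no depth.
- vision.camera_params(name): a dict with "intrinsics" (3x3 intrinsics, pixels), "D" ([k1, k2, p1, p2, k3] as OpenCV has them; the pictures are not rectified), "extrinsics" (4x4, takes a point from world to camera coordinates). Camera axes: x right, y down, z forward; pixel columns grow to the right and rows downward; lengths in m; the calibration is good to about 2 mm. A picture is of the moment at which its call begins: read the wrist's pose just before it. camera_params takes no time and is no camera call; for the wrist camera it gives the pose at the moment of the call.
- order.finish_job(): hands the job in, once; it reports no verdict.
Trained networks look in the newest picture that a camera, given by its name, has taken for a name from the list of things; names that differ only in an ending like _2 or _b are one class to them, and where a whole thing is asked for, a point or a joint stands for the part that bears it (a point fixed in the world has none). Each returns a list of dicts, best first, with "score" (0 to 1); they miss things now and then, are a little off and sometimes report something else, mostly with a low value. They report only what shows in the picture. A call takes as long as a camera call.
- nets.boxes_of(camera, label): "location" ([row, column] as shares, 0 to 1, of the picture: columns of its width, rows of its height, amid what is visible of it).
- nets.trace(camera, label): "region" (420x560 bool, what is visible of it) and "location" ([row, column] as shares, 0 to 1, of the picture: columns of its width, rows of its height, amid what is visible of it).
The state is a dict: "clock": time; "q": joint angles; "qd": joint speeds; "joint_torque": joint torques, N m; "tool_pos": TCP position; "eef_rot": TCP orientation; "contact_force": force on the tool from outside, world axes, zero at the start; "moment": the same for the moment, N m; "opening": opening from 0.0 (shut) to 1.0 (fully open).
Only numpy, scipy, OpenCV 4.12 (cv2) and the standard library are available. Lean on these libraries where they do the work, as an engineer would, in place of code of your own. Each camera call takes 0.05 s, during which the arm holds its last target.

### The job

Get the casting mould ready for pouring: drop the clay nuggets that lie about on the table into the big cell with the others, then press the heap down with the flat wooden tamper (not with the fingers) until all the nuggets lie level in one layer, none riding on another, and stand the tamper upright back in the middle of its cork mat. Also set every smooth domed cabochon, flat side down, in a pocket of its own in the mould. Leave the glue bottle where it stands.

Things in the scene. Friction and masses are not known exactly. Their poses are not given: they have to be found in the camera images.
- cell (a point): Centre of the floor of the mould's big open cell, 6 mm above the table; x, y along the mould's sides, z up. Grey mould, fixed, 138 (x) x 152 (y) x 40 mm high, middle 19 mm from here along +x. Cell: 84 (x) x 136 (y) mm inside, 34 mm deep, walls 8 mm, rim 40 mm above the table. Seven nuggets lie heaped in it, two riding on the others. Four pockets lie on its +x side, in the mould's solid top.
- pocket0 (a point): Centre of the floor of pocket 0 (of a row of four along the mould's y, 36 mm apart, pocket 0 at -y), axes as the mould. The pocket is round, 30 mm across, 10 mm deep, its floor 30 mm and its mouth 40 mm above the table.
- pocket1 (a point): Centre of the floor of pocket 1 (of a row of four along the mould's y, 36 mm apart, pocket 0 at -y), axes as the mould. The pocket is round, 30 mm across, 10 mm deep, its floor 30 mm and its mouth 40 mm above the table.
- pocket2 (a point): Centre of the floor of pocket 2 (of a row of four along the mould's y, 36 mm apart, pocket 0 at -y), axes as the mould. The pocket is round, 30 mm across, 10 mm deep, its floor 30 mm and its mouth 40 mm above the table.
- pocket3 (a point): Centre of the floor of pocket 3 (of a row of four along the mould's y, 36 mm apart, pocket 0 at -y), axes as the mould. The pocket is round, 30 mm across, 10 mm deep, its floor 30 mm and its mouth 40 mm above the table.
- nugget0: Chunky fired-clay nugget (its tint means nothing): a rounded, slightly three-sided lump, 23 to 27 mm across, 18 mm high, same top and bottom, its sides round so that it is gripped at mid height; 14 g, slippery (friction 0.3). Origin at its centre, 9 mm above what it lies flat on; z is its short axis. Starts in the heap in the cell.
- nugget1: Chunky fired-clay nugget (its tint means nothing): a rounded, slightly three-sided lump, 23 to 27 mm across, 18 mm high, same top and bottom, its sides round so that it is gripped at mid height; 14 g, slippery (friction 0.3). Origin at its centre, 9 mm above what it lies flat on; z is its short axis. Starts in the heap in the cell.
- nugget2: Chunky fired-clay nugget (its tint means nothing): a rounded, slightly three-sided lump, 23 to 27 mm across, 18 mm high, same top and bottom, its sides round so that it is gripped at mid height; 14 g, slippery (friction 0.3). Origin at its centre, 9 mm above what it lies flat on; z is its short axis. Starts in the heap in the cell.
- nugget3: Chunky fired-clay nugget (its tint means nothing): a rounded, slightly three-sided lump, 23 to 27 mm across, 18 mm high, same top and bottom, its sides round so that it is gripped at mid height; 14 g, slippery (friction 0.3). Origin at its centre, 9 mm above what it lies flat on; z is its short axis. Starts in the heap in the cell.
- nugget4: Chunky fired-clay nugget (its tint means nothing): a rounded, slightly three-sided lump, 23 to 27 mm across, 18 mm high, same top and bottom, its sides round so that it is gripped at mid height; 14 g, slippery (friction 0.3). Origin at its centre, 9 mm above what it lies flat on; z is its short axis. Starts in the heap in the cell.
- nugget5: Chunky fired-clay nugget (its tint means nothing): a rounded, slightly three-sided lump, 23 to 27 mm across, 18 mm high, same top and bottom, its sides round so that it is gripped at mid height; 14 g, slippery (friction 0.3). Origin at its centre, 9 mm above what it lies flat on; z is its short axis. Starts in the heap in the cell.
- nugget6: Chunky fired-clay nugget (its tint means nothing): a rounded, slightly three-sided lump, 23 to 27 mm across, 18 mm high, same top and bottom, its sides round so that it is gripped at mid height; 14 g, slippery (friction 0.3). Origin at its centre, 9 mm above what it lies flat on; z is its short axis. Starts in the heap in the cell.
- stray0: Chunky fired-clay nugget (its tint means nothing): a rounded, slightly three-sided lump, 23 to 27 mm across, 18 mm high, same top and bottom, its sides round so that it is gripped at mid height; 14 g, slippery (friction 0.3). Origin at its centre, 9 mm above what it lies flat on; z is its short axis. Starts lying on the table beside the mould. Some of the five strays may be absent.
- stray1: Chunky fired-clay nugget (its tint means nothing): a rounded, slightly three-sided lump, 23 to 27 mm across, 18 mm high, same top and bottom, its sides round so that it is gripped at mid height; 14 g, slippery (friction 0.3). Origin at its centre, 9 mm above what it lies flat on; z is its short axis. Starts lying on the table beside the mould. Some of the five strays may be absent.
- stray2: Chunky fired-clay nugget (its tint means nothing): a rounded, slightly three-sided lump, 23 to 27 mm across, 18 mm high, same top and bottom, its sides round so that it is gripped at mid height; 14 g, slippery (friction 0.3). Origin at its centre, 9 mm above what it lies flat on; z is its short axis. Starts lying on the table beside the mould. Some of the five strays may be absent.
- stray3: Chunky fired-clay nugget (its tint means nothing): a rounded, slightly three-sided lump, 23 to 27 mm across, 18 mm high, same top and bottom, its sides round so that it is gripped at mid height; 14 g, slippery (friction 0.3). Origin at its centre, 9 mm above what it lies flat on; z is its short axis. Starts lying on the table beside the mould. Some of the five strays may be absent.
- stray4: Chunky fired-clay nugget (its tint means nothing): a rounded, slightly three-sided lump, 23 to 27 mm across, 18 mm high, same top and bottom, its sides round so that it is gripped at mid height; 14 g, slippery (friction 0.3). Origin at its centre, 9 mm above what it lies flat on; z is its short axis. Starts lying on the table beside the mould. Some of the five strays may be absent.
- cab0: Smooth dark-glazed ceramic cabochon: round, 24 mm across, 16 mm high, flat underside, upright side up to 11.5 mm, domed top; 18 g. Origin at the centre of its underside, z up out of the dome. It stands on the table, flat side down. Some of the four may be absent.
- cab1: Smooth dark-glazed ceramic cabochon: round, 24 mm across, 16 mm high, flat underside, upright side up to 11.5 mm, domed top; 18 g. Origin at the centre of its underside, z up out of the dome. It stands on the table, flat side down. Some of the four may be absent.
- cab2: Smooth dark-glazed ceramic cabochon: round, 24 mm across, 16 mm high, flat underside, upright side up to 11.5 mm, domed top; 18 g. Origin at the centre of its underside, z up out of the dome. It stands on the table, flat side down. Some of the four may be absent.
- cab3: Smooth dark-glazed ceramic cabochon: round, 24 mm across, 16 mm high, flat underside, upright side up to 11.5 mm, domed top; 18 g. Origin at the centre of its underside, z up out of the dome. It stands on the table, flat side down. Some of the four may be absent.
- mat: Round cork mat, 90 mm across and 4 mm thick, fixed on the table to the left or right of the robot's middle. Origin at the centre of its underside.
- tamper: Flat wooden tamper, 100 mm tall, 200 g: round plate 60 mm across, 16 mm thick, with an upright round handle 26 mm across on its middle. Origin at the centre of the plate's flat underside, z up the handle. Starts standing on the cork mat. 15 to 20 N at each spot makes riding nuggets slide down between the others; on a level layer the plate stops 18 to 23 mm above the cell's floor.
- glue: Bystander: white glue bottle, 48 mm across, 105 mm tall, standing on the other side from the tamper. Origin at the centre of its underside. (Fixed to the table beyond the mould: a white cup, 70 mm across and 88 mm tall, on the left, and a steel half-dome, 100 mm across and 50 mm high, on the right.)

How it is judged:
By the outcome, as a careful person would: the job done as asked, in the order asked, and still so for the second after the job is handed in, with the robot touching nothing.
Of stray0, stray1, stray2, stray3, stray4 only 3 to 5 are there at a start; the rules pass over those that are not, and their reading is None.
Of cab0, cab1, cab2, cab3 only 3 to 4 are there at a start; the rules pass over those that are not, and their reading is None.
At some moment in a run one of stray4, stray0, stray1, stray2, stray3, cab0, cab1, cab2, cab3 may be knocked a few centimetres aside while the robot is not near it.
Once in a run the grip may slacken for a moment while it holds something.
It also fails if it takes over 210 s, if anything falls off the work surface, if the arm or the gripper's body presses on something with over 40 N, if the wrist force passes 120 N, or if a joint passes its speed limit or range.

## Working session

There is one attempt and no reset: what is moved stays moved. The work goes in short steps, Python scripts to look and compute and a tool call to move; the robot and the scene stay as the last step left them, time stands still between calls to the robot, and variables do not carry over. Pictures are saved under pics/ and viewed, and the job is handed in when it is done.

Besides the shell and the picture viewer there is one more tool, called by a JSON object that holds its "name" and its "arguments". send_rows: Moves the arm, as the interface text tells. Its arguments: {"type":"object","properties":{"series":{"type":"array"},"force":{"type":"number"}},"required":["series"]}

```bash
mkdir -p pics; ls; cat > h.py <<'E'
from plant import r, vision, order, nets
import numpy as np, cv2
from scipy.spatial.transform import Rotation as R
def snap(c,f=None):
    im=vision.snapshot(c)
    if f: cv2.imwrite('pics/'+f+'.png',im)
    return im
def ray(c,row,col,z,cp=None):
    cp=cp or vision.camera_params(c)
    K=np.array(cp['intrinsics']);D=np.array(cp['D']);E=np.array(cp['extrinsics'])
    p=cv2.undistortPoints(np.array([[[col,row]]],float),K,D)[0,0]
    Rm=E[:3,:3];o=-Rm.T@E[:3,3];d=Rm.T@np.array([p[0],p[1],1])
    return o+d*(z-o[2])/d[2]
def proj(c,P,cp=None):
    cp=cp or vision.camera_params(c)
    E=np.array(cp['extrinsics'])
    q,_=cv2.projectPoints(np.array(P,float).reshape(-1,1,3),cv2.Rodrigues(E[:3,:3])[0],E[:3,3],np.array(cp['intrinsics']),np.array(cp['D']))
    return q[:,0]
def st():
    s=r.get_state(); 
    print('t',round(s['clock'],2),'pos',np.round(s['tool_pos'],4),'rot',np.round(s['eef_rot'],4),'F',np.round(s['contact_force'],1),'op',round(s['opening'],3),'q',np.round(s['q'],2))
    return s
def to_tool(target,yaw=None,s=None):
    """shift in tool axes cm to world target"""
    s=s or r.get_state()
    return np.round(R.from_quat(s['eef_rot']).inv().apply(np.array(target)-s['tool_pos'])*100,2)
E
python3 - <<'E'
from h import *
s=st();print(R.from_quat(s['eef_rot']).as_matrix().round(3))
for c in ['scene','top','wrist']:
    snap(c,c+'0'); cp=vision.camera_params(c)
    E=np.array(cp['extrinsics']);print(c,np.round(cp['intrinsics'],1).tolist(),np.round(-E[:3,:3].T@E[:3,3],3),E[:3,:3].round(2).tolist())
E
```

```text
pics
t 0.0 pos [ 0.1706 -0.6006  0.2489] rot [ 7.979e-01 -6.028e-01 -8.000e-04 -5.000e-04] F [-0.6  0.7  0.3] op 0.999 q [ 1.33  0.69 -0.19  1.57  0.16  0.9  -0.22]
[[ 0.273 -0.962 -0.001]
 [-0.962 -0.273  0.002]
 [-0.002  0.    -1.   ]]
scene [[381.8, 0.0, 280.0], [0.0, 381.8, 216.1], [0.0, 0.0, 1.0]] [0.85  0.469 0.677] [[-0.82, 0.57, -0.01], [0.43, 0.61, -0.66], [-0.37, -0.55, -0.75]]
top [[456.2, 0.0, 276.1], [0.0, 456.2, 210.3], [0.0, 0.0, 1.0]] [0.346 0.038 1.297] [[0.01, -1.0, 0.01], [-0.99, -0.01, -0.17], [0.17, -0.0, -0.99]]
wrist [[349.8, 0.0, 283.2], [0.0, 349.8, 207.8], [0.0, 0.0, 1.0]] [ 0.238 -0.582  0.385] [[0.27, -0.96, -0.0], [-0.92, -0.26, 0.28], [-0.27, -0.08, -0.96]]
```

View pics/scene0.png

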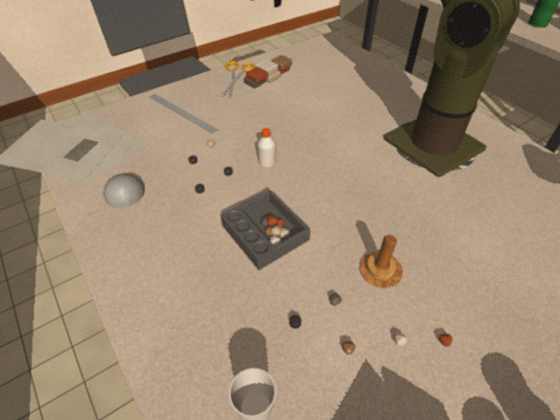

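View pics/top0.png

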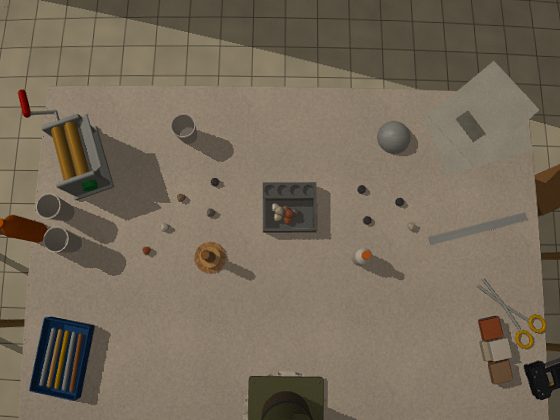

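View pics/wrist0.png

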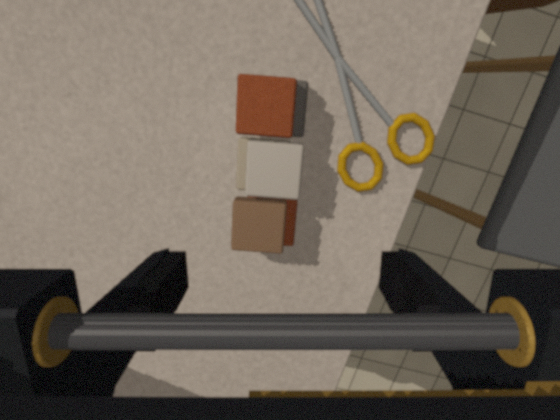

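```bash
python3 - <<'E'
from h import *
cp=vision.camera_params('top');snap('top')
for l,z in [('stray0',.009),('cab0',.012),('tamper',.05),('mat',.004),('glue',.05),('cell',.04),('pocket0',.035),('pocket3',.035)]:
    for d in nets.boxes_of('top',l)[:14]:
        rr,c=d['location'][0]*420,d['location'][1]*560
        print(l,round(d['score'],2),'px',round(c),round(rr),ray('top',rr,c,z,cp).round(3))
im=vision.snapshot('scene');cps=vision.camera_params('scene')
for l,z in [('stray0',.009),('cab0',.012)]:
    for d in nets.boxes_of('scene',l)[:14]:
        rr,c=d['location'][0]*420,d['location'][1]*560
        print('scene',l,round(d['score'],2),'px',round(c),round(rr),ray('scene',rr,c,z,cps).round(3))
im=vision.snapshot('top')
cv2.imwrite('pics/topz.png',cv2.resize(im[160:280,130:440],None,fx=2.55,fy=2.55,interpolation=cv2.INTER_CUBIC))
E
```

```text
stray0 0.61 px 146 252 [0.437 0.399 0.009]
stray0 0.45 px 412 227 [ 0.522 -0.36   0.009]
stray0 0.45 px 163 226 [0.515 0.354 0.009]
stray0 0.41 px 179 196 [0.603 0.311 0.009]
stray0 0.36 px 210 209 [0.565 0.221 0.009]
cab0 0.51 px 398 201 [ 0.596 -0.321  0.012]
cab0 0.41 px 213 182 [0.643 0.215 0.012]
tamper 0.65 px 209 258 [0.421 0.212 0.05 ]
mat 0.58 px 212 265 [0.404 0.21  0.004]
glue 0.57 px 362 259 [ 0.425 -0.206  0.05 ]
cell 0.8 px 290 206 [ 0.572 -0.007  0.04 ]
pocket0 0.82 px 294 207 [ 0.569 -0.019  0.035]
pocket3 0.82 px 294 207 [ 0.569 -0.019  0.035]
scene stray0 0.68 px 349 343 [0.59  0.305 0.009]
scene stray0 0.6 px 445 339 [0.443 0.401 0.009]
scene stray0 0.55 px 210 141 [ 0.519 -0.364  0.009]
scene stray0 0.46 px 400 338 [0.508 0.351 0.009]
scene stray0 0.19 px 191 162 [ 0.602 -0.315  0.009]
scene cab0 0.59 px 226 172 [ 0.546 -0.222  0.012]
scene cab0 0.56 px 296 320 [0.643 0.214 0.012]
```

View pics/topz.png

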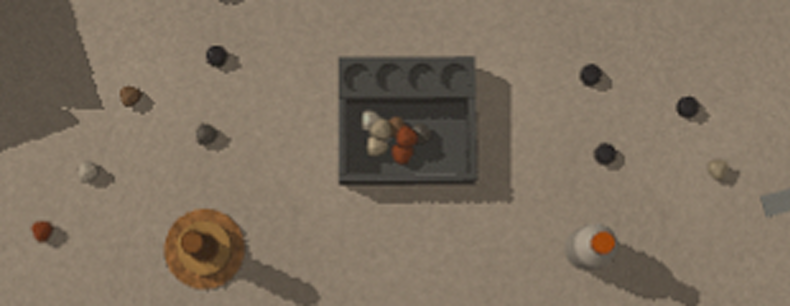

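{"name": "send_rows", "arguments": {"series": [{"delta_pos":[-13.5,-40.2,8],"turn":-74.15,"jaw":0.3},{"delta_pos":[-13.5,-40.2,8],"turn":-74.15,"jaw":0.3},{"delta_pos":[-13.5,-40.2,8],"turn":-74.15,"jaw":0.3},{"delta_pos":[-13.5,-40.2,8],"turn":-74.15,"jaw":0.3},{"delta_pos":[-13.5,-40.2,8],"turn":-74.15,"jaw":0.3},{"delta_pos":[-13.5,-40.2,8],"turn":-74.15,"jaw":0.3},{"delta_pos":[-13.5,-40.2,8],"turn":-74.15,"jaw":0.3},{"delta_pos":[-13.5,-40.2,8],"turn":-74.15,"jaw":0.3}]}}

```text
clock: 1.47
tool_pos: [0.4424, -0.415, 0.1878]
eef_rot: [0.99, -0.144, 0.0, 0.0]
contact_force: [0.5, -0.5, -0.6]
opening: 0.703
```

```bash
python3 - <<'E'
from h import *
s=st();print(R.from_quat(s['eef_rot']).as_matrix().round(3))
E
```

```text
t 1.47 pos [ 0.4424 -0.415   0.1878] rot [ 9.896e-01 -1.436e-01  1.000e-04  3.000e-04] F [ 0.5 -0.5 -0.6] op 0.703 q [ 0.91  0.76 -0.41  1.68  0.4   0.79  0.02]
[[ 0.959 -0.284  0.   ]
 [-0.284 -0.959 -0.001]
 [ 0.     0.    -1.   ]]
```

{"name": "send_rows", "arguments": {"series": [{"delta_pos":[5.9,-7.5,3.8],"turn":-16.5,"jaw":0.3},{"delta_pos":[5.9,-7.5,3.8],"turn":-16.5,"jaw":0.3},{"delta_pos":[5.9,-7.5,3.8],"turn":-16.5,"jaw":0.3},{"delta_pos":[5.9,-7.5,3.8],"turn":-16.5,"jaw":0.3},{"delta_pos":[5.9,-7.5,3.8],"turn":-16.5,"jaw":0.3}]}}

```text
clock: 1.88
tool_pos: [0.5197, -0.3604, 0.1494]
eef_rot: [1.0, -0.002, -0.0, -0.0]
contact_force: [-0.9, -0.1, -0.8]
opening: 0.694
```

```bash
cat >> h.py <<'E'
def find(c,label,z,n=6,f=None,mins=0.0):
    snap(c,f); cp=vision.camera_params(c); out=[]
    for d in nets.boxes_of(c,label)[:n]:
        if d['score']<mins: continue
        rr,cc=d['location'][0]*420,d['location'][1]*560
        p=ray(c,rr,cc,z,cp); out.append(p); print(c,label,round(d['score'],2),'px',round(cc),round(rr),p[:2].round(4))
    return out
E
python3 - <<'E'
from h import *
s=st()
find('wrist','stray0',.009,f='w1')
find('wrist','cab0',.012)
E
```

```text
t 1.88 pos [ 0.5197 -0.3604  0.1494] rot [ 1.0e+00 -2.2e-03 -4.0e-04 -3.0e-04] F [-0.9 -0.1 -0.8] op 0.694 q [ 0.78  0.85 -0.46  1.62  0.49  0.79  0.1 ]
wrist stray0 0.57 px 289 195 [ 0.5223 -0.3598]
wrist cab0 0.9 px 381 146 [ 0.5934 -0.3227]
wrist cab0 0.8 px 311 18 [ 0.5377 -0.2323]
wrist cab0 0.52 px 435 4 [ 0.625  -0.2243]
```

View pics/w1.png

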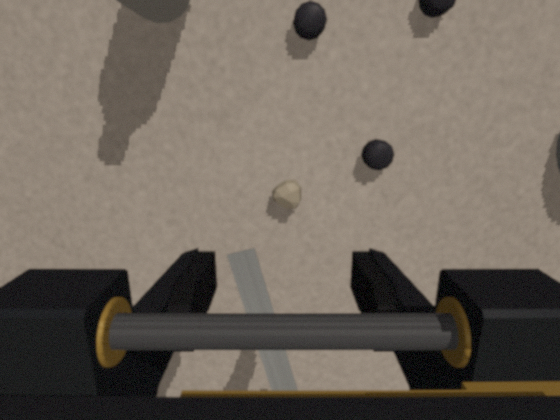

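{"name": "send_rows", "arguments": {"series": [{"delta_pos":[0.25,-0.05,4],"turn":0,"jaw":0.35},{"delta_pos":[0.25,-0.05,8],"turn":0,"jaw":0.35},{"delta_pos":[0.25,-0.05,11.5],"turn":0,"jaw":0.35},{"delta_pos":[0.25,-0.05,13.5],"turn":0,"jaw":0.4},{"delta_pos":[0.25,-0.05,13.5],"turn":0,"jaw":0.9},{"delta_pos":[0.25,-0.05,13.5],"turn":0,"jaw":0.9},{"delta_pos":[0.25,-0.05,13.5],"turn":0,"jaw":0.9},{"delta_pos":[0.25,-0.05,13.5],"turn":0,"jaw":0.9}], "force": 25}}

```text
clock: 2.75
tool_pos: [0.5214, -0.362, 0.0156]
eef_rot: [1.0, -0.004, 0.0, 0.0]
contact_force: [0.3, -0.5, 0.3]
opening: 0.321
```

{"name": "send_rows", "arguments": {"series": [{"delta_pos":[0,0,0],"turn":0,"jaw":0.95},{"delta_pos":[0,0,0],"turn":0,"jaw":0.95},{"delta_pos":[0,0,-4],"turn":0,"jaw":0.95},{"delta_pos":[0,0,-8],"turn":0,"jaw":0.95},{"delta_pos":[0.5,-4,-12],"turn":0,"jaw":0.95},{"delta_pos":[1,-8,-13],"turn":0,"jaw":0.95},{"delta_pos":[1.5,-12,-14],"turn":0,"jaw":0.95},{"delta_pos":[2,-16,-15],"turn":0,"jaw":0.95}]}}

```text
clock: 3.42
tool_pos: [0.5413, -0.2125, 0.1634]
eef_rot: [1.0, -0.004, 0.001, 0.0]
contact_force: [1.1, -0.0, -0.8]
opening: 0.264
```

{"name": "send_rows", "arguments": {"series": [{"delta_pos":[0.5,-4,-0.5],"turn":0,"jaw":0.95},{"delta_pos":[1,-8,-1],"turn":0,"jaw":0.95},{"delta_pos":[1.3,-12,-1.5],"turn":0,"jaw":0.95},{"delta_pos":[1.3,-15,-1.5],"turn":0,"jaw":0.95},{"delta_pos":[1.3,-15,-1.5],"turn":0,"jaw":0.95}]}}

```text
clock: 3.83
tool_pos: [0.5558, -0.0538, 0.178]
eef_rot: [1.0, 0.003, 0.001, -0.003]
contact_force: [-0.3, -0.2, 0.8]
opening: 0.261
```

```bash
python3 - <<'E'
from h import *
s=st()
snap('wrist','w2')
find('wrist','pocket0',.04)
E
```

```text
t 3.83 pos [ 0.5558 -0.0538  0.178 ] rot [ 1.      0.003   0.0014 -0.0032] F [-0.3 -0.2  0.8] op 0.261 q [ 0.27  0.72 -0.42  1.83  0.44  0.67 -0.4 ]
wrist pocket0 0.68 px 313 125 [ 0.5771 -0.0041]
```

View pics/w2.png

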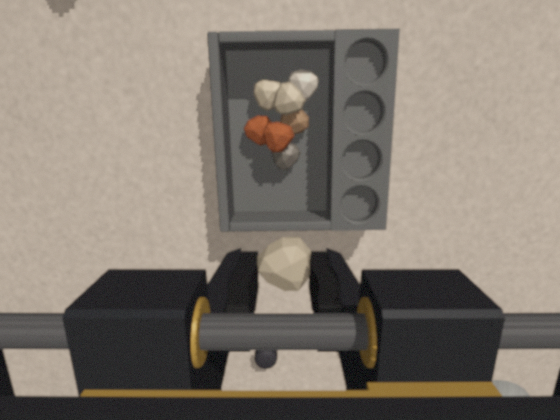

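```bash
python3 - <<'E'
from h import *
for n,c,rr in [('+y-x',208,34),('+y+x',398,30),('-y+x',387,229),('-y-x',220,232),('p3',365,61),('p2',363,111),('p1',360,158),('p0',358,203)]:
    print(n,ray('wrist',rr,c,.04)[:2].round(4))
snap('top')
cp=vision.camera_params('top')
im=vision.snapshot('top'); 
cv2.imwrite('pics/tz2.png',cv2.resize(im[170:250,250:330],None,fx=7,fy=7,interpolation=cv2.INTER_CUBIC))
E
```

```text
+y-x [0.5014 0.057 ]
+y+x [0.6362 0.059 ]
-y+x [ 0.6398 -0.0905]
-y-x [ 0.5017 -0.0924]
p3 [0.614  0.0386]
p2 [0.6145 0.0036]
p1 [ 0.6142 -0.0317]
p0 [ 0.6146 -0.0681]
```

View pics/tz2.png

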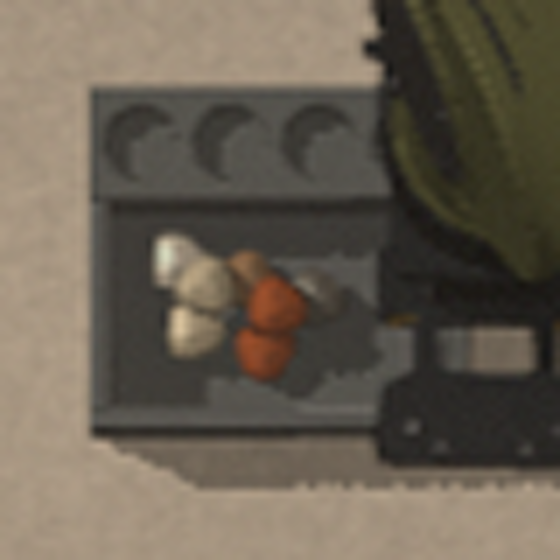

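{"name": "send_rows", "arguments": {"series": [{"delta_pos":[-2.6,1.2,4],"turn":0,"jaw":0.95},{"delta_pos":[-2.6,1.2,8],"turn":0,"jaw":0.95},{"delta_pos":[-2.6,1.2,11],"turn":0,"jaw":0.95},{"delta_pos":[-2.6,1.2,12],"turn":0,"jaw":0.95},{"delta_pos":[-2.6,1.2,12],"turn":0,"jaw":0.95},{"delta_pos":[-2.6,1.2,12],"turn":0,"jaw":0.5},{"delta_pos":[-2.6,1.2,12],"turn":0,"jaw":0.5},{"delta_pos":[-2.6,1.2,12],"turn":0,"jaw":0.5}]}}

```text
clock: 4.75
tool_pos: [0.5302, -0.0757, 0.0582]
eef_rot: [1.0, -0.003, 0.002, 0.0]
contact_force: [0.2, 0.3, 0.3]
opening: 0.465
```

{"name": "send_rows", "arguments": {"series": [{"delta_pos":[0,0,-4],"turn":0,"jaw":0.35},{"delta_pos":[0,-1,-8],"turn":0,"jaw":0.35},{"delta_pos":[0.5,-5,-9.2],"turn":0,"jaw":0.35},{"delta_pos":[1,-9,-9.2],"turn":0,"jaw":0.35},{"delta_pos":[1.5,-13,-9.2],"turn":0,"jaw":0.35},{"delta_pos":[2,-17,-9.2],"turn":0,"jaw":0.35},{"delta_pos":[3,-21,-9.2],"turn":0,"jaw":0.35},{"delta_pos":[3,-25,-9.2],"turn":0,"jaw":0.35}]}}

```text
clock: 5.42
tool_pos: [0.5625, 0.1764, 0.1505]
eef_rot: [1.0, -0.004, 0.002, -0.001]
contact_force: [0.0, -0.6, -0.5]
opening: 0.651
```

{"name": "send_rows", "arguments": {"series": [{"delta_pos":[0,-2.5,0],"turn":0,"jaw":0.35},{"delta_pos":[0,-2.5,0],"turn":0,"jaw":0.35},{"delta_pos":[0,-2.5,0],"turn":0,"jaw":0.35}]}}

```text
clock: 5.67
tool_pos: [0.5605, 0.2018, 0.15]
eef_rot: [1.0, -0.001, 0.001, -0.001]
contact_force: [-0.4, -0.5, -0.7]
opening: 0.651
```

```bash
cat >> h.py <<'E'
def look(label,z,f):
    s=st(); ps=find('wrist',label,z,f=f)
    if ps:
        p=min(ps,key=lambda p:np.hypot(*(p[:2]-s['tool_pos'][:2])))
        print('shift to nearest (tool cm)',to_tool([p[0],p[1],s['tool_pos'][2]],s=s))
E
python3 - <<'E'
from h import *
look('stray0',.009,'w3')
snap('top')
cp=vision.camera_params('top');
im=vision.snapshot('top'); cv2.imwrite('pics/t3.png',cv2.resize(im[160:280,130:440],None,fx=2.55,fy=2.55,interpolation=cv2.INTER_CUBIC))
E
```

```text
t 5.67 pos [0.5605 0.2018 0.15  ] rot [ 1.0e+00 -1.2e-03  9.0e-04 -9.0e-04] F [-0.4 -0.5 -0.7] op 0.651 q [-0.22  0.8  -0.35  1.74  0.4   0.67 -0.8 ]
wrist stray0 0.78 px 335 56 [0.5986 0.3056]
wrist stray0 0.68 px 274 170 [0.5533 0.2215]
wrist stray0 0.5 px 213 7 [0.5111 0.3384]
shift to nearest (tool cm) [-0.73 -1.97  0.  ]
```

View pics/w3.png

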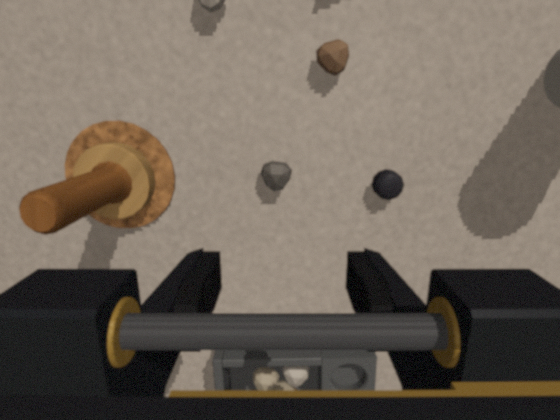

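View pics/t3.png

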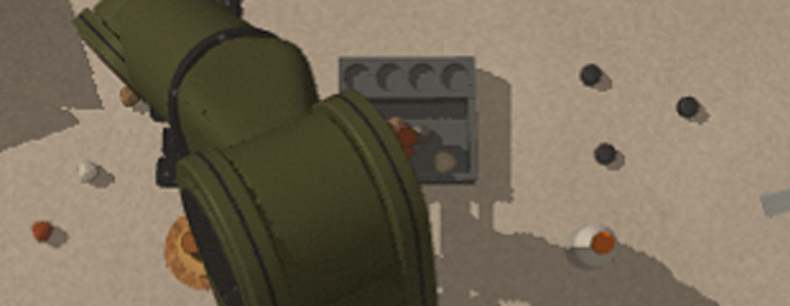

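{"name": "send_rows", "arguments": {"series": [{"delta_pos":[-0.55,-1.7,4],"turn":0,"jaw":0.35},{"delta_pos":[-0.55,-1.7,8],"turn":0,"jaw":0.35},{"delta_pos":[-0.55,-1.7,11.6],"turn":0,"jaw":0.4},{"delta_pos":[-0.55,-1.7,13.6],"turn":0,"jaw":0.5},{"delta_pos":[-0.55,-1.7,13.6],"turn":0,"jaw":0.95},{"delta_pos":[-0.55,-1.7,13.6],"turn":0,"jaw":0.95},{"delta_pos":[-0.55,-1.7,13.6],"turn":0,"jaw":0.95},{"delta_pos":[-0.55,-1.7,13.6],"turn":0,"jaw":0.95}]}}

```text
clock: 6.53
tool_pos: [0.5555, 0.2152, 0.0128]
eef_rot: [1.0, -0.004, 0.0, 0.0]
contact_force: [-0.8, 0.5, -0.0]
opening: 0.267
```

{"name": "send_rows", "arguments": {"series": [{"delta_pos":[0,0,0],"turn":0,"jaw":0.95},{"delta_pos":[0,0,-3],"turn":0,"jaw":0.95},{"delta_pos":[0,0,-7],"turn":0,"jaw":0.95},{"delta_pos":[0,2,-10.5],"turn":0,"jaw":0.95},{"delta_pos":[0,6,-11],"turn":0,"jaw":0.95},{"delta_pos":[0,10,-11],"turn":0,"jaw":0.95},{"delta_pos":[0,14,-11],"turn":0,"jaw":0.95},{"delta_pos":[0,18,-11],"turn":0,"jaw":0.95}]}}

```text
clock: 7.2
tool_pos: [0.5539, 0.0344, 0.1232]
eef_rot: [1.0, -0.003, 0.0, 0.0]
contact_force: [0.6, -0.9, 0.5]
opening: 0.268
```

{"name": "send_rows", "arguments": {"series": [{"delta_pos":[0.5,4,0],"turn":0,"jaw":0.95},{"delta_pos":[1.5,8,0],"turn":0,"jaw":0.95},{"delta_pos":[2,10,2],"turn":0,"jaw":0.95},{"delta_pos":[2,10,5],"turn":0,"jaw":0.95},{"delta_pos":[2,10,6.3],"turn":0,"jaw":0.95},{"delta_pos":[2,10,6.3],"turn":0,"jaw":0.95},{"delta_pos":[2,10,6.3],"turn":0,"jaw":0.5},{"delta_pos":[2,10,6.3],"turn":0,"jaw":0.5}]}}

```text
clock: 7.87
tool_pos: [0.5741, -0.0633, 0.0606]
eef_rot: [1.0, -0.003, 0.001, -0.0]
contact_force: [0.0, -0.6, 0.4]
opening: 0.392
```

{"name": "send_rows", "arguments": {"series": [{"delta_pos":[0,0,0],"turn":0,"jaw":0.4},{"delta_pos":[0,0,-4],"turn":0,"jaw":0.35},{"delta_pos":[0,-3,-8],"turn":0,"jaw":0.35},{"delta_pos":[0,-7,-10],"turn":0,"jaw":0.35},{"delta_pos":[0.5,-11,-11],"turn":0,"jaw":0.35},{"delta_pos":[1,-15,-11],"turn":0,"jaw":0.35},{"delta_pos":[1.5,-19,-11],"turn":0,"jaw":0.35},{"delta_pos":[2,-23,-11],"turn":0,"jaw":0.35}]}}

```text
clock: 8.53
tool_pos: [0.5946, 0.1629, 0.1719]
eef_rot: [1.0, -0.003, 0.002, -0.0]
contact_force: [0.4, -0.8, 0.0]
opening: 0.65
```

{"name": "send_rows", "arguments": {"series": [{"delta_pos":[0,-4,0],"turn":0,"jaw":0.35},{"delta_pos":[0,-8,1],"turn":0,"jaw":0.35},{"delta_pos":[0,-12,1.5],"turn":0,"jaw":0.35},{"delta_pos":[0,-13,1.5],"turn":0,"jaw":0.35},{"delta_pos":[0,-13,1.5],"turn":0,"jaw":0.35}]}}

```text
clock: 8.95
tool_pos: [0.593, 0.297, 0.1557]
eef_rot: [1.0, 0.001, 0.0, -0.002]
contact_force: [-0.0, 0.4, -0.1]
opening: 0.652
```

```bash
python3 - <<'E'
from h import *
look('stray0',.009,'w4')
im=vision.snapshot('top'); cv2.imwrite('pics/t4.png',cv2.resize(im[160:280,130:440],None,fx=2.55,fy=2.55,interpolation=cv2.INTER_CUBIC))
E
```

```text
t 8.95 pos [0.593  0.297  0.1557] rot [ 1.0e+00  8.0e-04  2.0e-04 -2.5e-03] F [-0.   0.4 -0.1] op 0.652 q [-0.34  0.87 -0.38  1.52  0.39  0.83 -0.85]
wrist stray0 0.95 px 87 61 [0.4467 0.3979]
wrist stray0 0.78 px 291 184 [0.6002 0.3027]
wrist stray0 0.61 px 180 130 [0.5123 0.3465]
wrist stray0 0.48 px 108 252 [0.4404 0.2424]
shift to nearest (tool cm) [ 0.72 -0.57  0.  ]
```

View pics/w4.png

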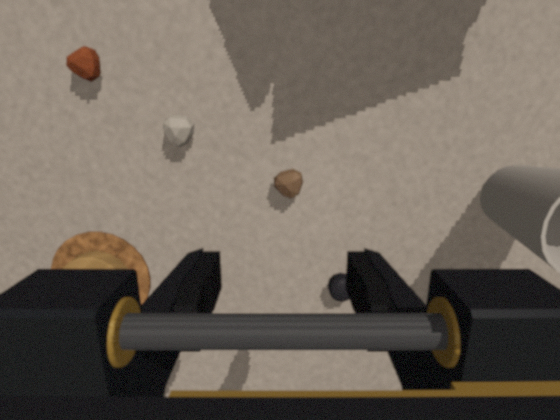

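View pics/t4.png

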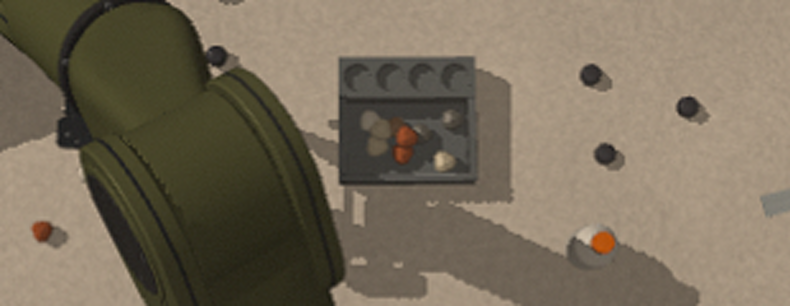

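{"name": "send_rows", "arguments": {"series": [{"delta_pos":[0.6,-0.55,4],"turn":0,"jaw":0.35},{"delta_pos":[0.6,-0.55,8],"turn":0,"jaw":0.35},{"delta_pos":[0.6,-0.55,12],"turn":0,"jaw":0.4},{"delta_pos":[0.6,-0.55,14.2],"turn":0,"jaw":0.5},{"delta_pos":[0.6,-0.55,14.2],"turn":0,"jaw":0.95},{"delta_pos":[0.6,-0.55,14.2],"turn":0,"jaw":0.95},{"delta_pos":[0.6,-0.55,14.2],"turn":0,"jaw":0.95},{"delta_pos":[0.6,-0.55,14.2],"turn":0,"jaw":0.95}]}}

```text
clock: 9.77
tool_pos: [0.6017, 0.2938, 0.0131]
eef_rot: [1.0, -0.004, 0.0, 0.001]
contact_force: [-0.4, 0.5, 1.0]
opening: 0.243
```

{"name": "send_rows", "arguments": {"series": [{"delta_pos":[0,0,0],"turn":0,"jaw":0.95},{"delta_pos":[0,0,-3],"turn":0,"jaw":0.95},{"delta_pos":[0,0,-7],"turn":0,"jaw":0.95},{"delta_pos":[-1,2,-10.5],"turn":0,"jaw":0.95},{"delta_pos":[-2,6,-11],"turn":0,"jaw":0.95},{"delta_pos":[-3,9.5,-11],"turn":0,"jaw":0.95},{"delta_pos":[-4,13,-11],"turn":0,"jaw":0.95},{"delta_pos":[-5,17,-11],"turn":0,"jaw":0.95}]}}

```text
clock: 10.43
tool_pos: [0.5495, 0.1257, 0.1235]
eef_rot: [1.0, -0.002, 0.001, -0.001]
contact_force: [0.8, -0.7, -0.7]
opening: 0.052
```

{"name": "send_rows", "arguments": {"series": [{"delta_pos":[3,-6,0],"turn":0,"jaw":0.35},{"delta_pos":[4,-9,0],"turn":0,"jaw":0.35},{"delta_pos":[4,-9,0],"turn":0,"jaw":0.35},{"delta_pos":[4,-9,0],"turn":0,"jaw":0.35},{"delta_pos":[4,-9,0],"turn":0,"jaw":0.35}]}}

```text
clock: 10.85
tool_pos: [0.5903, 0.2168, 0.1227]
eef_rot: [1.0, -0.002, 0.0, -0.0]
contact_force: [1.1, -0.8, -0.7]
opening: 0.401
```

```bash
python3 - <<'E'
from h import *
look('stray0',.009,'w5')
st()
snap('scene','s5')
E
```

```text
t 10.85 pos [0.5903 0.2168 0.1227] rot [ 1.0e+00 -2.3e-03  0.0e+00 -1.0e-04] F [ 1.1 -0.8 -0.7] op 0.401 q [-0.23  0.87 -0.36  1.65  0.43  0.7  -0.81]
wrist stray0 0.81 px 286 67 [0.5917 0.3113]
wrist stray0 0.7 px 158 12 [0.5104 0.3452]
shift to nearest (tool cm) [ 0.1  -9.45  0.  ]
t 10.95 pos [0.5901 0.2143 0.1224] rot [ 1.0e+00 -3.5e-03 -4.0e-04  1.1e-03] F [-0.5  0.2 -1.1] op 0.494 q [-0.23  0.87 -0.36  1.65  0.43  0.7  -0.81]
```

View pics/w5.png

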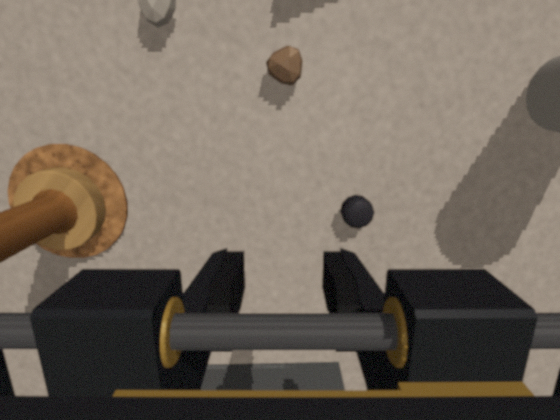

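View pics/s5.png

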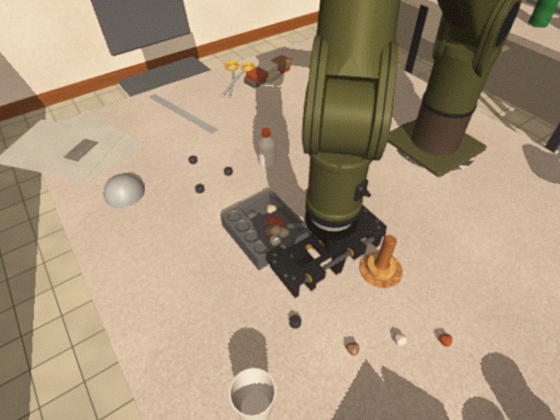

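{"name": "send_rows", "arguments": {"series": [{"delta_pos":[0.1,-8.5,-2],"turn":0,"jaw":0.35},{"delta_pos":[0.1,-8.5,-2],"turn":0,"jaw":0.35},{"delta_pos":[0.1,-8.5,-2],"turn":0,"jaw":0.35},{"delta_pos":[0.1,-8.5,-2],"turn":0,"jaw":0.35},{"delta_pos":[0.1,-8.5,-2],"turn":0,"jaw":0.35}]}}

```text
clock: 11.42
tool_pos: [0.5918, 0.2998, 0.1425]
eef_rot: [1.0, -0.003, -0.0, 0.001]
contact_force: [0.1, -0.5, -0.2]
opening: 0.65
```

```bash
python3 - <<'E'
from h import *
for i in range(4):
    s=r.get_state(); E=np.array(vision.camera_params('wrist')['extrinsics'])
    T=np.eye(4);T[:3,:3]=R.from_quat(s['eef_rot']).as_matrix();T[:3,3]=s['tool_pos']
    M=E@T
    print(np.round(s['tool_pos'],4),np.round(-E[:3,:3].T@E[:3,3],4), M[:3,3].round(4), R.from_matrix(M[:3,:3]).as_rotvec().round(4), np.round(s['q'],3))
    vision.snapshot('wrist')
look('stray0',.009,'w6')
E
```

```text
[0.5918 0.2998 0.1425] [0.5915 0.3712 0.278 ] [0.0007 0.0307 0.15  ] [ 0.2811 -0.0009  0.0005] [-0.35   0.886 -0.367  1.522  0.396  0.809 -0.876]
[0.5921 0.2985 0.1422] [0.5919 0.37   0.2776] [0.0006 0.0307 0.15  ] [ 0.2812 -0.0008  0.0004] [-0.349  0.886 -0.366  1.523  0.396  0.809 -0.876]
[0.5923 0.2981 0.1421] [0.5921 0.3696 0.2775] [0.0007 0.0307 0.15  ] [ 0.2812 -0.0008  0.0004] [-0.348  0.886 -0.365  1.523  0.396  0.809 -0.876]
[0.5923 0.2982 0.1421] [0.5922 0.3697 0.2776] [0.0006 0.0307 0.15  ] [ 0.2811 -0.0009  0.0004] [-0.348  0.886 -0.366  1.523  0.396  0.809 -0.876]
t 11.62 pos [0.5923 0.2986 0.1422] rot [ 1.0e+00 -4.3e-03 -2.0e-04  1.1e-03] F [0.6 1.  0.1] op 0.649 q [-0.35  0.89 -0.37  1.52  0.4   0.81 -0.88]
wrist stray0 0.94 px 75 62 [0.443  0.4026]
wrist stray0 0.85 px 284 181 [0.5921 0.3144]
wrist stray0 0.57 px 174 133 [0.5094 0.3518]
shift to nearest (tool cm) [-0.03 -1.59 -0.  ]
```

View pics/w6.png

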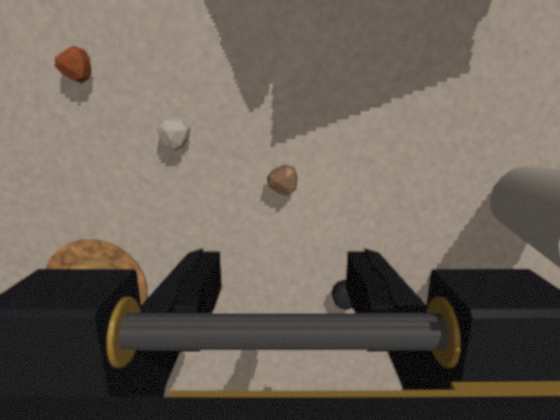

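{"name": "send_rows", "arguments": {"series": [{"delta_pos":[0,-1.6,4],"turn":0,"jaw":0.35},{"delta_pos":[0,-1.6,8],"turn":0,"jaw":0.35},{"delta_pos":[0,-1.6,11],"turn":0,"jaw":0.4},{"delta_pos":[0,-1.6,12.85],"turn":0,"jaw":0.5},{"delta_pos":[0,-1.6,12.85],"turn":0,"jaw":0.6},{"delta_pos":[0,-1.6,12.85],"turn":0,"jaw":0.95},{"delta_pos":[0,-1.6,12.85],"turn":0,"jaw":0.95},{"delta_pos":[0,-1.6,12.85],"turn":0,"jaw":0.95}]}}

```text
clock: 12.38
tool_pos: [0.5921, 0.3167, 0.0142]
eef_rot: [1.0, -0.003, -0.0, 0.0]
contact_force: [0.0, -1.2, -1.8]
opening: 0.261
```

{"name": "send_rows", "arguments": {"series": [{"delta_pos":[0,0,0],"turn":0,"jaw":0.95},{"delta_pos":[0,0,-3],"turn":0,"jaw":0.95},{"delta_pos":[0,0,-7],"turn":0,"jaw":0.95},{"delta_pos":[-1,2,-10.5],"turn":0,"jaw":0.95},{"delta_pos":[-2,6,-11],"turn":0,"jaw":0.95},{"delta_pos":[-3,9.5,-11],"turn":0,"jaw":0.95},{"delta_pos":[-4,13,-11],"turn":0,"jaw":0.95},{"delta_pos":[-4,17,-11],"turn":0,"jaw":0.95}]}}

```text
clock: 13.05
tool_pos: [0.5487, 0.1473, 0.1249]
eef_rot: [1.0, -0.001, -0.0, -0.0]
contact_force: [0.4, -0.6, -0.4]
opening: 0.264
```

{"name": "send_rows", "arguments": {"series": [{"delta_pos":[-0.5,4,0],"turn":0,"jaw":0.95},{"delta_pos":[-1.5,8,0],"turn":0,"jaw":0.95},{"delta_pos":[-2,11,1],"turn":0,"jaw":0.95},{"delta_pos":[-2,11,3],"turn":0,"jaw":0.95},{"delta_pos":[-2,11,6.4],"turn":0,"jaw":0.95},{"delta_pos":[-2,11,6.4],"turn":0,"jaw":0.95},{"delta_pos":[-2,11,6.4],"turn":0,"jaw":0.5},{"delta_pos":[-2,11,6.4],"turn":0,"jaw":0.5}]}}

```text
clock: 13.72
tool_pos: [0.5308, 0.0382, 0.0612]
eef_rot: [1.0, -0.003, 0.0, -0.0]
contact_force: [-0.2, 1.0, 0.9]
opening: 0.394
```

{"name": "send_rows", "arguments": {"series": [{"delta_pos":[0,0,0],"turn":0,"jaw":0.4},{"delta_pos":[0,0,-4],"turn":0,"jaw":0.35},{"delta_pos":[0,-1,-8],"turn":0,"jaw":0.35},{"delta_pos":[0,-5,-9.5],"turn":0,"jaw":0.35},{"delta_pos":[0,-9,-9.5],"turn":0,"jaw":0.35},{"delta_pos":[0,-13,-9.5],"turn":0,"jaw":0.35},{"delta_pos":[-0.5,-17,-9.5],"turn":0,"jaw":0.35},{"delta_pos":[-1,-21,-9.5],"turn":0,"jaw":0.35}]}}

```text
clock: 14.38
tool_pos: [0.5219, 0.2499, 0.1573]
eef_rot: [1.0, -0.003, 0.001, -0.001]
contact_force: [0.3, -0.1, 0.3]
opening: 0.653
```

{"name": "send_rows", "arguments": {"series": [{"delta_pos":[-1,-4,0],"turn":0,"jaw":0.35},{"delta_pos":[-1,-8,0],"turn":0,"jaw":0.35},{"delta_pos":[-1,-9,0],"turn":0,"jaw":0.35},{"delta_pos":[-1,-9,0],"turn":0,"jaw":0.35},{"delta_pos":[-1,-9,0],"turn":0,"jaw":0.35},{"delta_pos":[-1,-9,0],"turn":0,"jaw":0.35}]}}

```text
clock: 14.88
tool_pos: [0.5129, 0.3352, 0.1557]
eef_rot: [1.0, -0.004, 0.0, 0.001]
contact_force: [-0.4, 0.4, 0.3]
opening: 0.65
```

```bash
python3 - <<'E'
from h import *
vision.snapshot('wrist')
look('stray0',.009,'w7')
im=vision.snapshot('top'); cv2.imwrite('pics/t7.png',cv2.resize(im[160:280,130:440],None,fx=2.55,fy=2.55,interpolation=cv2.INTER_CUBIC))
E
```

```text
t 14.93 pos [0.513  0.3348 0.1556] rot [ 1.0e+00 -4.4e-03  3.0e-04  1.1e-03] F [ 0.3  0.4 -0.9] op 0.65 q [-0.45  0.81 -0.36  1.68  0.4   0.73 -1.02]
wrist stray0 0.57 px 280 178 [0.5103 0.3496]
wrist stray0 0.55 px 193 114 [0.4425 0.4009]
shift to nearest (tool cm) [-0.29 -1.48 -0.  ]
```

View pics/w7.png

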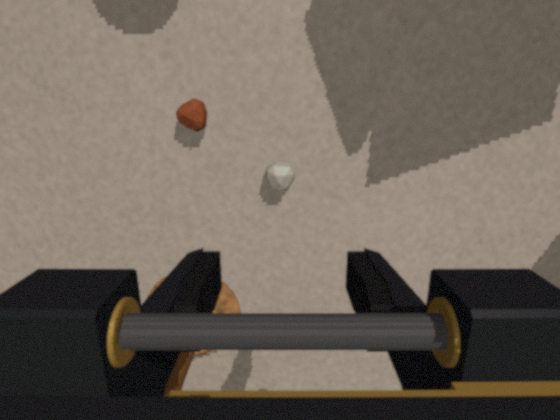

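View pics/t7.png

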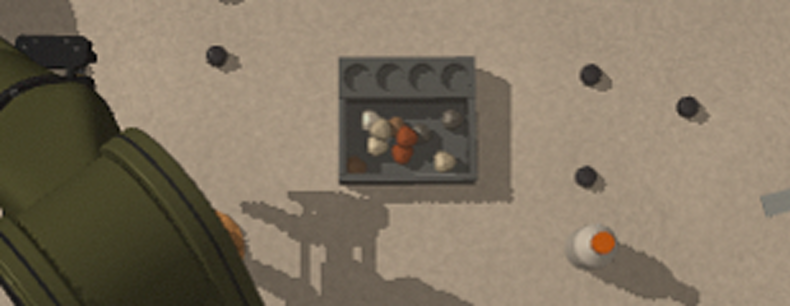

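{"name": "send_rows", "arguments": {"series": [{"delta_pos":[-0.25,-1.45,4],"turn":0,"jaw":0.35},{"delta_pos":[-0.25,-1.45,8],"turn":0,"jaw":0.35},{"delta_pos":[-0.25,-1.45,12],"turn":0,"jaw":0.4},{"delta_pos":[-0.25,-1.45,14.2],"turn":0,"jaw":0.5},{"delta_pos":[-0.25,-1.45,14.2],"turn":0,"jaw":0.6},{"delta_pos":[-0.25,-1.45,14.2],"turn":0,"jaw":0.95},{"delta_pos":[-0.25,-1.45,14.2],"turn":0,"jaw":0.95},{"delta_pos":[-0.25,-1.45,14.2],"turn":0,"jaw":0.95}]}}

```text
clock: 15.75
tool_pos: [0.5101, 0.3515, 0.0132]
eef_rot: [1.0, -0.003, 0.0, 0.0]
contact_force: [0.1, -1.0, -0.4]
opening: 0.273
```

{"name": "send_rows", "arguments": {"series": [{"delta_pos":[0,0,0],"turn":0,"jaw":0.95},{"delta_pos":[0,0,-3],"turn":0,"jaw":0.95},{"delta_pos":[0,0,-7],"turn":0,"jaw":0.95},{"delta_pos":[1,2,-10.5],"turn":0,"jaw":0.95},{"delta_pos":[2,6,-12],"turn":0,"jaw":0.95},{"delta_pos":[3,9.5,-12],"turn":0,"jaw":0.95},{"delta_pos":[4,13,-12],"turn":0,"jaw":0.95},{"delta_pos":[4,17,-12],"turn":0,"jaw":0.95}]}}

```text
clock: 16.42
tool_pos: [0.5511, 0.1808, 0.1341]
eef_rot: [1.0, -0.003, 0.002, -0.001]
contact_force: [1.1, -0.7, -0.2]
opening: 0.274
```

```bash
python3 - <<'E'
from h import *
st()
im=vision.snapshot('top'); cv2.imwrite('pics/t8.png',cv2.resize(im[160:280,130:440],None,fx=2.55,fy=2.55,interpolation=cv2.INTER_CUBIC))
E
```

```text
t 16.42 pos [0.5511 0.1808 0.1341] rot [ 1.0e+00 -3.4e-03  2.0e-03 -9.0e-04] F [ 1.1 -0.7 -0.2] op 0.274 q [-0.18  0.81 -0.37  1.8   0.47  0.62 -0.84]
```

View pics/t8.png

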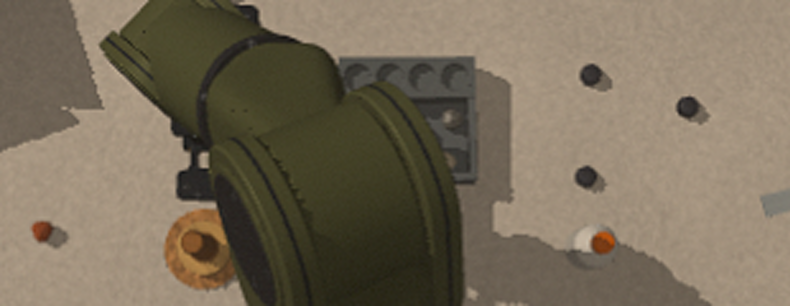

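{"name": "send_rows", "arguments": {"series": [{"delta_pos":[0.2,4,0],"turn":0,"jaw":0.95},{"delta_pos":[0.3,8,0],"turn":0,"jaw":0.95},{"delta_pos":[0.4,12,0],"turn":0,"jaw":0.95},{"delta_pos":[0.5,14.2,2],"turn":0,"jaw":0.95},{"delta_pos":[0.5,14.2,5],"turn":0,"jaw":0.95},{"delta_pos":[0.5,14.2,7.4],"turn":0,"jaw":0.95},{"delta_pos":[0.5,14.2,7.4],"turn":0,"jaw":0.95},{"delta_pos":[0.5,14.2,7.4],"turn":0,"jaw":0.5}]}}

```text
clock: 17.13
tool_pos: [0.5521, 0.04, 0.0586]
eef_rot: [1.0, -0.003, -0.001, 0.0]
contact_force: [-0.2, -0.2, -0.5]
opening: 0.323
```

{"name": "send_rows", "arguments": {"series": [{"delta_pos":[0,0,0],"turn":0,"jaw":0.5},{"delta_pos":[0,0,0],"turn":0,"jaw":0.5},{"delta_pos":[0,0,-4],"turn":0,"jaw":0.35},{"delta_pos":[0,-1,-8],"turn":0,"jaw":0.35},{"delta_pos":[-1,-5,-10],"turn":0,"jaw":0.35},{"delta_pos":[-2,-9,-10],"turn":0,"jaw":0.35},{"delta_pos":[-3,-13,-10],"turn":0,"jaw":0.35},{"delta_pos":[-4.5,-17,-10],"turn":0,"jaw":0.35}]}}

```text
clock: 17.8
tool_pos: [0.5112, 0.2088, 0.1616]
eef_rot: [1.0, -0.004, 0.002, -0.001]
contact_force: [0.8, 0.3, -0.8]
opening: 0.648
```

{"name": "send_rows", "arguments": {"series": [{"delta_pos":[-1,-4,0],"turn":0,"jaw":0.35},{"delta_pos":[-2,-8,0],"turn":0,"jaw":0.35},{"delta_pos":[-4,-11.5,0],"turn":0,"jaw":0.35},{"delta_pos":[-6,-15,0],"turn":0,"jaw":0.35},{"delta_pos":[-6.5,-18,0],"turn":0,"jaw":0.35},{"delta_pos":[-6.5,-18,0],"turn":0,"jaw":0.35},{"delta_pos":[-6.5,-18,0],"turn":0,"jaw":0.35},{"delta_pos":[-6.5,-18,0],"turn":0,"jaw":0.35}]}}

```text
clock: 18.47
tool_pos: [0.4468, 0.3861, 0.16]
eef_rot: [1.0, -0.003, 0.001, 0.0]
contact_force: [0.6, -0.4, 1.0]
opening: 0.649
```

```bash
python3 - <<'E'
from h import *
vision.snapshot('wrist')
look('stray0',.009,'w9')
im=vision.snapshot('top'); cv2.imwrite('pics/t9.png',cv2.resize(im[160:280,130:440],None,fx=2.55,fy=2.55,interpolation=cv2.INTER_CUBIC))
E
```

```text
t 18.52 pos [0.4472 0.3852 0.1598] rot [ 1.0e+00 -3.9e-03  6.0e-04  6.0e-04] F [-0.5 -0.3  0.2] op 0.648 q [-0.59  0.78 -0.36  1.75  0.4   0.69 -1.17]
wrist stray0 0.94 px 279 175 [0.4436 0.4016]
shift to nearest (tool cm) [-0.37 -1.64 -0.  ]
```

View pics/w9.png

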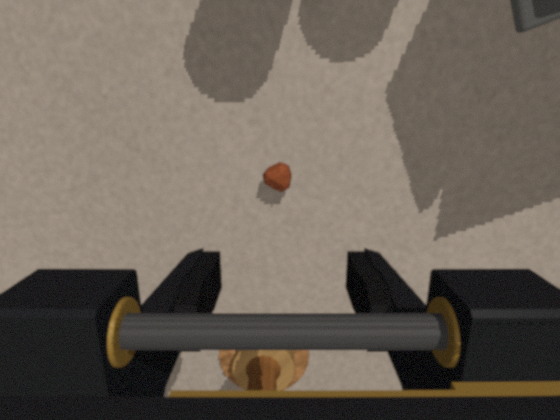

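View pics/t9.png

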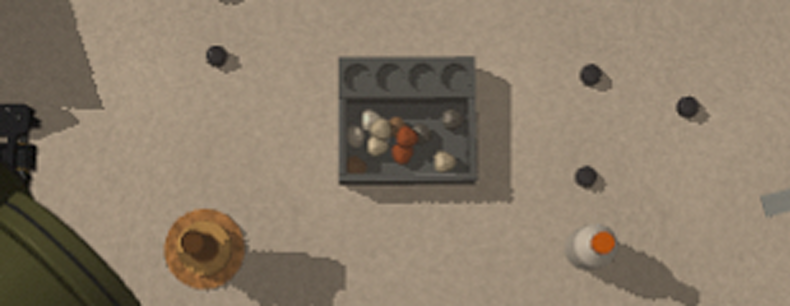

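{"name": "send_rows", "arguments": {"series": [{"delta_pos":[-0.35,-1.6,4],"turn":0,"jaw":0.35},{"delta_pos":[-0.35,-1.6,8],"turn":0,"jaw":0.35},{"delta_pos":[-0.35,-1.6,12],"turn":0,"jaw":0.4},{"delta_pos":[-0.35,-1.6,14.6],"turn":0,"jaw":0.5},{"delta_pos":[-0.35,-1.6,14.6],"turn":0,"jaw":0.6},{"delta_pos":[-0.35,-1.6,14.6],"turn":0,"jaw":0.95},{"delta_pos":[-0.35,-1.6,14.6],"turn":0,"jaw":0.95},{"delta_pos":[-0.35,-1.6,14.6],"turn":0,"jaw":0.95}]}}

```text
clock: 19.33
tool_pos: [0.4434, 0.4021, 0.0132]
eef_rot: [1.0, -0.004, 0.0, 0.0]
contact_force: [-0.1, 0.0, -0.0]
opening: 0.267
```

{"name": "send_rows", "arguments": {"series": [{"delta_pos":[0,0,0],"turn":0,"jaw":0.95},{"delta_pos":[0,0,-3],"turn":0,"jaw":0.95},{"delta_pos":[0,0,-7],"turn":0,"jaw":0.95},{"delta_pos":[1,1,-11],"turn":0,"jaw":0.95},{"delta_pos":[2,3,-14.5],"turn":0,"jaw":0.95},{"delta_pos":[4,6,-15.5],"turn":0,"jaw":0.95},{"delta_pos":[6,9,-15.5],"turn":0,"jaw":0.95},{"delta_pos":[8,12,-15.5],"turn":0,"jaw":0.95}]}}

```text
clock: 20.0
tool_pos: [0.5235, 0.2812, 0.1698]
eef_rot: [1.0, -0.003, 0.001, -0.001]
contact_force: [0.6, -1.0, -0.4]
opening: 0.263
```

{"name": "send_rows", "arguments": {"series": [{"delta_pos":[1,4,0],"turn":0,"jaw":0.95},{"delta_pos":[2,8,0],"turn":0,"jaw":0.95},{"delta_pos":[2.5,12,0],"turn":0,"jaw":0.95},{"delta_pos":[2.5,16,0],"turn":0,"jaw":0.95},{"delta_pos":[2.5,20,0],"turn":0,"jaw":0.95},{"delta_pos":[2.5,24,0],"turn":0,"jaw":0.95},{"delta_pos":[2.5,28,0],"turn":0,"jaw":0.95},{"delta_pos":[2.5,32,0],"turn":0,"jaw":0.95}]}}

```text
clock: 20.67
tool_pos: [0.5448, -0.0401, 0.1683]
eef_rot: [1.0, -0.003, 0.0, 0.0]
contact_force: [0.7, 0.9, -0.7]
opening: 0.26
```

{"name": "send_rows", "arguments": {"series": [{"delta_pos":[0.2,3,3],"turn":0,"jaw":0.95},{"delta_pos":[0.2,3,7],"turn":0,"jaw":0.95},{"delta_pos":[0.2,3,10],"turn":0,"jaw":0.95},{"delta_pos":[0.2,3,11.2],"turn":0,"jaw":0.95},{"delta_pos":[0.2,3,11.2],"turn":0,"jaw":0.95},{"delta_pos":[0.2,3,11.2],"turn":0,"jaw":0.5},{"delta_pos":[0.2,3,11.2],"turn":0,"jaw":0.5},{"delta_pos":[0.2,3,11.2],"turn":0,"jaw":0.4}]}}

```text
clock: 21.33
tool_pos: [0.5481, -0.0677, 0.0575]
eef_rot: [1.0, -0.003, 0.001, -0.0]
contact_force: [0.6, -0.3, -0.6]
opening: 0.464
```

{"name": "send_rows", "arguments": {"series": [{"delta_pos":[0,0,-4],"turn":0,"jaw":0.4},{"delta_pos":[0,0,-8],"turn":0,"jaw":0.35},{"delta_pos":[0,0,-12],"turn":0,"jaw":0.35},{"delta_pos":[0,0,-14],"turn":0,"jaw":0.35},{"delta_pos":[0,0,-14],"turn":0,"jaw":0.35},{"delta_pos":[0,0,-14],"turn":0,"jaw":0.35}]}}

```text
clock: 21.83
tool_pos: [0.5479, -0.068, 0.1982]
eef_rot: [1.0, -0.003, 0.002, 0.0]
contact_force: [0.4, 0.8, -1.1]
opening: 0.647
```

```bash
python3 - <<'E'
from h import *
st()
im=snap('wrist'); cv2.imwrite('pics/w10.png',cv2.resize(im[:260,150:450],None,fx=2.2,fy=2.2,interpolation=cv2.INTER_CUBIC))
E
```

```text
t 21.83 pos [ 0.5479 -0.068   0.1982] rot [ 1.0e+00 -3.2e-03  2.1e-03  3.0e-04] F [ 0.4  0.8 -1.1] op 0.647 q [ 0.33  0.7  -0.49  1.84  0.48  0.72 -0.43]
```

View pics/w10.png

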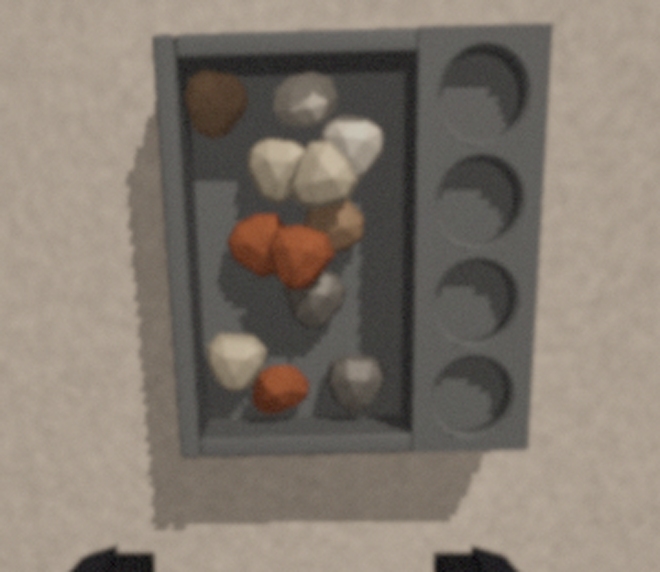

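```bash
python3 - <<'E'
from h import *
def f(x,y,z=.04): return ray('wrist',y/2.2,150+x/2.2,z)[:2].round(4)
for p in [(155,37),(550,25),(527,448),(185,455)]: print(f(*p))
print('pockets',[f(*p).tolist() for p in [(485,92),(480,199),(475,300),(471,395)]])
print('cell rim',[f(*p).tolist() for p in [(178,54),(416,50),(412,432),(200,436)]])
cp=vision.camera_params('top'); im=snap('top','t11')
find('top','mat',.004);find('top','tamper',.05)
E
```

```text
[0.5    0.0686]
[0.6352 0.0717]
[ 0.6388 -0.0784]
[ 0.5038 -0.0804]
pockets [[0.6142, 0.0506], [0.6146, 0.0151], [0.6148, -0.0208], [0.6154, -0.057]]
cell rim [[0.5077, 0.0632], [0.5896, 0.064], [0.5931, -0.0716], [0.51, -0.0727]]
top mat 0.6 px 206 250 [0.4475 0.2295]
top tamper 0.68 px 209 261 [0.4143 0.2116]
```

View pics/t11.png

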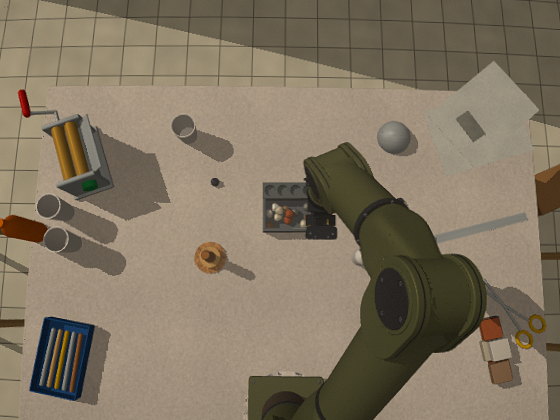

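```bash
python3 - <<'E'
from h import *
cp=vision.camera_params('top')
for r_,c in [(182.4,263.3),(182.4,316.3),(231.5,263.3)]: print(ray('top',r_,c,.04,cp).round(4))
im=cv2.imread('pics/t11.png'); x0,y0=185,235
print('mould px', proj('top',[[.5695,-.0046,.04]],cp))
cv2.imwrite('pics/t11z.png',cv2.resize(im[y0:y0+60,x0:x0+60],None,fx=9,fy=9,interpolation=cv2.INTER_CUBIC))
E
```

```text
[0.638  0.0687 0.04  ]
[ 0.6404 -0.0812  0.04  ]
[0.4985 0.0661 0.04  ]
mould px [[289.02262452 206.65504466]]
```

View pics/t11z.png

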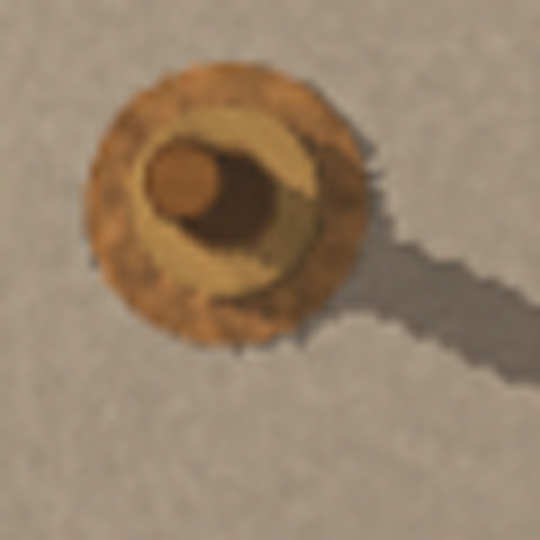

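```bash
python3 - <<'E'
from h import *
cp=vision.camera_params('top')
for n,x,y,z in [('mat',227.5,204,.004),('plate',226.5,202,.018),('handle',183,180,.104)]: print(n,ray('top',235+y/9,185+x/9,z,cp).round(4))
s=st()
E
```

```text
mat [0.426  0.2157 0.004 ]
plate [0.4257 0.2141 0.018 ]
handle [0.4265 0.2151 0.104 ]
t 22.13 pos [ 0.5464 -0.0678  0.195 ] rot [ 1.     -0.0028 -0.0012 -0.    ] F [ 0.8  0.  -0.6] op 0.652 q [ 0.33  0.7  -0.49  1.84  0.48  0.72 -0.43]
```

{"name": "send_rows", "arguments": {"series": [{"delta_pos":[-1,-4,-1],"turn":0,"jaw":0.2},{"delta_pos":[-2.5,-8,-2],"turn":0,"jaw":0.2},{"delta_pos":[-4,-12,-2.5],"turn":0,"jaw":0.2},{"delta_pos":[-5.5,-15.5,-2.5],"turn":0,"jaw":0.2},{"delta_pos":[-7,-19,-2.5],"turn":0,"jaw":0.2},{"delta_pos":[-9,-22,-2.5],"turn":0,"jaw":0.2},{"delta_pos":[-11,-25,-2.5],"turn":0,"jaw":0.2},{"delta_pos":[-12,-27.3,-2.5],"turn":0,"jaw":0.2}]}}

```text
clock: 22.8
tool_pos: [0.4256, 0.2084, 0.2207]
eef_rot: [1.0, -0.001, -0.001, 0.0]
contact_force: [0.2, 0.3, 0.6]
opening: 0.799
```

{"name": "send_rows", "arguments": {"series": [{"delta_pos":[0,0,0],"turn":0,"jaw":0.2},{"delta_pos":[0,0,0],"turn":0,"jaw":0.2},{"delta_pos":[0,0,0],"turn":0,"jaw":0.2}]}}

```text
clock: 23.05
tool_pos: [0.4289, 0.2049, 0.2206]
eef_rot: [1.0, -0.003, -0.0, 0.001]
contact_force: [-0.1, 0.0, 0.2]
opening: 0.797
```

```bash
python3 - <<'E'
from h import *
s=st(); cp=vision.camera_params('wrist'); snap('wrist','w12'); s=st()
import json; json.dump({k:np.array(v).tolist() for k,v in cp.items()},open('cp12.json','w'))
E
```

```text
t 23.05 pos [0.4289 0.2049 0.2206] rot [ 1.0e+00 -3.3e-03 -4.0e-04  8.0e-04] F [-0.1  0.   0.2] op 0.797 q [-0.25  0.57 -0.46  2.03  0.42  0.63 -0.99]
t 23.1 pos [0.4292 0.2044 0.2207] rot [ 1.e+00 -4.e-03 -3.e-04  8.e-04] F [-0.3 -0.  -1. ] op 0.801 q [-0.25  0.57 -0.46  2.03  0.42  0.63 -0.99]
```

View pics/w12.png

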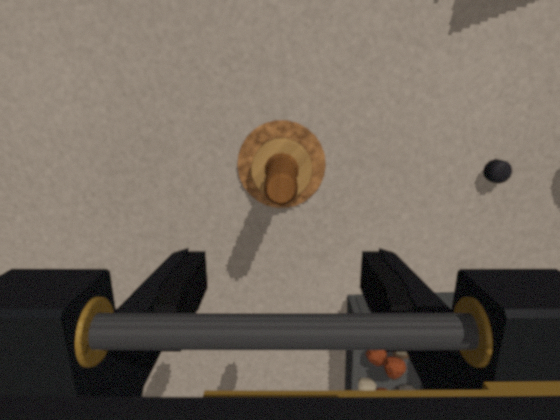

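```bash
python3 - <<'E'
from h import *
import json;cp=json.load(open('cp12.json'))
for n,x,y,z in [('mat',281.5,164,.004),('plate',281.5,168,.02),('handle',281,187,.104)]: print(n,ray('wrist',y,x,z,cp).round(4))
E
```

```text
mat [0.4266 0.2201 0.004 ]
plate [0.4267 0.2188 0.02  ]
handle [0.4267 0.219  0.104 ]
```

{"name": "send_rows", "arguments": {"series": [{"delta_pos":[-0.25,-1.45,2],"turn":0,"jaw":0.2},{"delta_pos":[-0.25,-1.45,6],"turn":0,"jaw":0.2},{"delta_pos":[-0.25,-1.45,10],"turn":0,"jaw":0.3},{"delta_pos":[-0.25,-1.45,13],"turn":0,"jaw":0.4},{"delta_pos":[-0.25,-1.45,14.85],"turn":0,"jaw":0.5},{"delta_pos":[-0.25,-1.45,14.85],"turn":0,"jaw":0.5},{"delta_pos":[-0.25,-1.45,14.85],"turn":0,"jaw":0.6},{"delta_pos":[-0.25,-1.45,14.85],"turn":0,"jaw":0.6}], "force": 55}}

```text
clock: 23.77
tool_pos: [0.4272, 0.2199, 0.0735]
eef_rot: [1.0, -0.004, 0.001, -0.0]
contact_force: [-0.6, 0.8, 0.2]
opening: 0.4
```

```bash
python3 - <<'E'
from h import *
st();snap('wrist','w13');snap('scene','s13')
E
```

```text
t 23.77 pos [0.4272 0.2199 0.0735] rot [ 1.0e+00 -3.8e-03  6.0e-04 -2.0e-04] F [-0.6  0.8  0.2] op 0.4 q [-0.45  0.83 -0.19  2.12  0.64  0.24 -1.22]
```

View pics/w13.png

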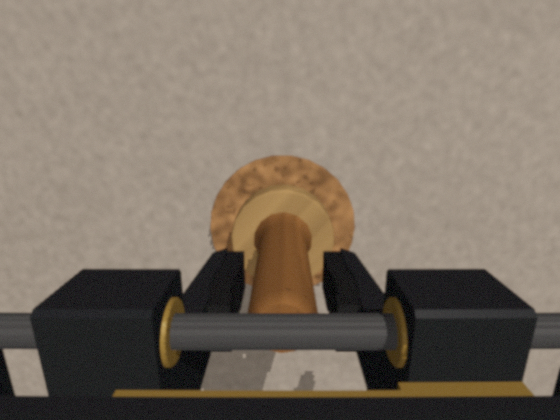

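{"name": "send_rows", "arguments": {"series": [{"delta_pos":[0,0,0],"turn":0,"jaw":1},{"delta_pos":[0,0,0],"turn":0,"jaw":1},{"delta_pos":[0,0,0],"turn":0,"jaw":1},{"delta_pos":[0,0,0],"turn":0,"jaw":1},{"delta_pos":[0,0,0],"turn":0,"jaw":1}]}}

```text
clock: 24.28
tool_pos: [0.4269, 0.2205, 0.0737]
eef_rot: [1.0, -0.003, 0.001, -0.0]
contact_force: [0.2, -0.3, 7.0]
opening: 0.281
```

```bash
python3 - <<'E'
from h import *
st();cp=vision.camera_params('wrist');im=snap('wrist','w14');st()
import json; json.dump({k:np.array(v).tolist() for k,v in cp.items()},open('cp14.json','w'))
E
```

```text
t 24.28 pos [0.4269 0.2205 0.0737] rot [ 1.0e+00 -3.2e-03  9.0e-04 -3.0e-04] F [ 0.2 -0.3  7. ] op 0.281 q [-0.45  0.83 -0.19  2.12  0.64  0.24 -1.22]
t 24.33 pos [0.4269 0.2205 0.0737] rot [ 1.0e+00 -3.2e-03  9.0e-04 -3.0e-04] F [ 0.4 -0.4  6.3] op 0.28 q [-0.45  0.83 -0.19  2.12  0.64  0.24 -1.22]
```

View pics/w14.png

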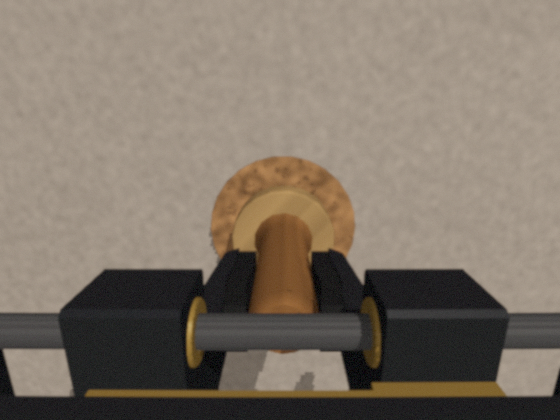

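{"name": "send_rows", "arguments": {"series": [{"delta_pos":[0,0,-2],"turn":0,"jaw":1},{"delta_pos":[0,0,-5],"turn":0,"jaw":1},{"delta_pos":[0,0,-8],"turn":0,"jaw":1},{"delta_pos":[1,1,-10],"turn":0,"jaw":1},{"delta_pos":[3,4,-10],"turn":0,"jaw":1},{"delta_pos":[5,7,-10],"turn":0,"jaw":1},{"delta_pos":[7,10,-10],"turn":0,"jaw":1},{"delta_pos":[9,13,-10],"turn":0,"jaw":1}]}}

```text
clock: 25.0
tool_pos: [0.5159, 0.088, 0.173]
eef_rot: [1.0, -0.003, 0.0, 0.0]
contact_force: [0.6, 0.7, -2.2]
opening: 0.284
```

{"name": "send_rows", "arguments": {"series": [{"delta_pos":[1.5,2.5,0],"turn":0,"jaw":1},{"delta_pos":[3,5,0],"turn":0,"jaw":1},{"delta_pos":[3.3,7.2,0],"turn":0,"jaw":1},{"delta_pos":[3.3,7.2,0],"turn":0,"jaw":1},{"delta_pos":[3.3,7.2,0],"turn":0,"jaw":1},{"delta_pos":[3.3,7.2,0],"turn":0,"jaw":1}]}}

```text
clock: 25.5
tool_pos: [0.5475, 0.0185, 0.1727]
eef_rot: [1.0, -0.003, -0.0, -0.0]
contact_force: [0.9, 0.5, -2.4]
opening: 0.281
```

```bash
python3 - <<'E'
from h import *
st();im=snap('wrist','w15');st()
E
```

```text
t 25.5 pos [0.5475 0.0185 0.1727] rot [ 1.0e+00 -2.6e-03 -3.0e-04 -4.0e-04] F [ 0.9  0.5 -2.4] op 0.281 q [ 0.17  0.73 -0.49  1.86  0.52  0.67 -0.63]
t 25.55 pos [0.5475 0.0192 0.1728] rot [ 1.e+00 -2.e-03 -1.e-04 -5.e-04] F [-0.4  0.9 -2.2] op 0.282 q [ 0.17  0.73 -0.49  1.86  0.52  0.67 -0.63]
```

View pics/w15.png

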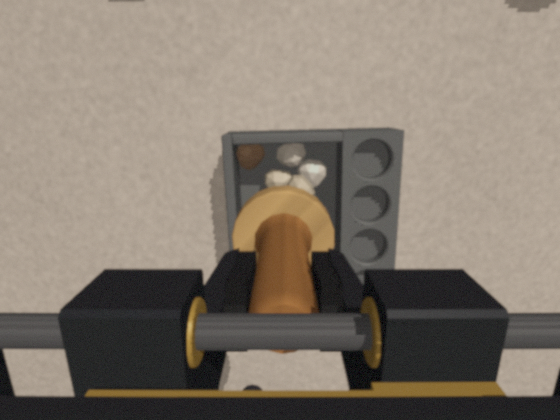

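{"name": "send_rows", "arguments": {"series": [{"delta_pos":[0.25,0,2],"turn":0,"jaw":1},{"delta_pos":[0.25,0,4.5],"turn":0,"jaw":1},{"delta_pos":[0.25,0,5],"turn":0,"jaw":1},{"delta_pos":[0.25,0,5.4],"turn":0,"jaw":1},{"delta_pos":[0.25,0,5.8],"turn":0,"jaw":1},{"delta_pos":[0.25,0,6.2],"turn":0,"jaw":1},{"delta_pos":[0.25,0,6.2],"turn":0,"jaw":1},{"delta_pos":[0.25,0,6.2],"turn":0,"jaw":1}]}}

```text
clock: 26.22
tool_pos: [0.5509, 0.0178, 0.1112]
eef_rot: [1.0, -0.003, 0.0, -0.0]
contact_force: [0.4, -0.2, -1.7]
opening: 0.28
```

{"name": "send_rows", "arguments": {"series": [{"delta_pos":[0,0,0.1],"turn":0,"jaw":1},{"delta_pos":[0,0,0.2],"turn":0,"jaw":1},{"delta_pos":[0,0,0.3],"turn":0,"jaw":1},{"delta_pos":[0,0,0.4],"turn":0,"jaw":1},{"delta_pos":[0,0,0.5],"turn":0,"jaw":1},{"delta_pos":[0,0,0.6],"turn":0,"jaw":1},{"delta_pos":[0,0,0.6],"turn":0,"jaw":1}]}}

```text
clock: 26.8
tool_pos: [0.5516, 0.0182, 0.107]
eef_rot: [1.0, -0.003, 0.002, 0.0]
contact_force: [-3.3, -0.1, 18.8]
opening: 0.281
```

{"name": "send_rows", "arguments": {"series": [{"delta_pos":[0,0,0],"turn":0,"jaw":1},{"delta_pos":[0,0,0],"turn":0,"jaw":1},{"delta_pos":[0,0,0],"turn":0,"jaw":1},{"delta_pos":[0,0,0],"turn":0,"jaw":1}]}}

```text
clock: 27.13
tool_pos: [0.5516, 0.0181, 0.1071]
eef_rot: [1.0, -0.003, 0.002, 0.0]
contact_force: [-2.7, -0.7, 17.8]
opening: 0.282
```

{"name": "send_rows", "arguments": {"series": [{"delta_pos":[0.4,0,0],"turn":0,"jaw":1},{"delta_pos":[0.7,0,0],"turn":0,"jaw":1},{"delta_pos":[0.3,0.4,0],"turn":0,"jaw":1},{"delta_pos":[-0.3,0.4,0],"turn":0,"jaw":1},{"delta_pos":[-0.8,0,0],"turn":0,"jaw":1},{"delta_pos":[-0.8,-0.4,0],"turn":0,"jaw":1},{"delta_pos":[0,-0.4,0],"turn":0,"jaw":1},{"delta_pos":[0,0,0],"turn":0,"jaw":1}]}}

```text
clock: 27.8
tool_pos: [0.5519, 0.0193, 0.1044]
eef_rot: [1.0, -0.002, 0.001, -0.001]
contact_force: [0.2, 0.7, -3.3]
opening: 0.281
```

{"name": "send_rows", "arguments": {"series": [{"delta_pos":[0,0,0.15],"turn":0,"jaw":1},{"delta_pos":[0,0,0.3],"turn":0,"jaw":1},{"delta_pos":[0,0,0.45],"turn":0,"jaw":1},{"delta_pos":[0,0,0.6],"turn":0,"jaw":1},{"delta_pos":[0,0,0.75],"turn":0,"jaw":1},{"delta_pos":[0,0,0.75],"turn":0,"jaw":1},{"delta_pos":[0,0,0.75],"turn":0,"jaw":1}]}}

```text
clock: 28.38
tool_pos: [0.5506, 0.0174, 0.0972]
eef_rot: [1.0, -0.003, 0.0, 0.0]
contact_force: [-0.4, -1.3, 0.1]
opening: 0.28
```

{"name": "send_rows", "arguments": {"series": [{"delta_pos":[0,0,0.15],"turn":0,"jaw":1},{"delta_pos":[0,0,0.3],"turn":0,"jaw":1},{"delta_pos":[0,0,0.45],"turn":0,"jaw":1},{"delta_pos":[0,0,0.55],"turn":0,"jaw":1},{"delta_pos":[0,0,0.55],"turn":0,"jaw":1},{"delta_pos":[0,0,0.55],"turn":0,"jaw":1}]}}

```text
clock: 28.88
tool_pos: [0.5532, 0.0146, 0.0946]
eef_rot: [1.0, -0.004, 0.003, 0.002]
contact_force: [-0.2, -6.5, 22.0]
opening: 0.28
```

{"name": "send_rows", "arguments": {"series": [{"delta_pos":[0,0,-2],"turn":0,"jaw":1},{"delta_pos":[0,0,-3],"turn":0,"jaw":1},{"delta_pos":[0,1.5,-3],"turn":0,"jaw":1},{"delta_pos":[0,3,-3],"turn":0,"jaw":1},{"delta_pos":[0,3,-3],"turn":0,"jaw":1},{"delta_pos":[0,3,-1.5],"turn":0,"jaw":1},{"delta_pos":[0,3,-1],"turn":0,"jaw":1},{"delta_pos":[0,3,-1],"turn":0,"jaw":1}]}}

```text
clock: 29.55
tool_pos: [0.5493, -0.0114, 0.1004]
eef_rot: [1.0, -0.002, -0.001, -0.0]
contact_force: [0.4, -0.2, -2.2]
opening: 0.284
```

{"name": "send_rows", "arguments": {"series": [{"delta_pos":[0,0,0.15],"turn":0,"jaw":1},{"delta_pos":[0,0,0.3],"turn":0,"jaw":1},{"delta_pos":[0,0,0.45],"turn":0,"jaw":1},{"delta_pos":[0,0,0.6],"turn":0,"jaw":1},{"delta_pos":[0,0,0.75],"turn":0,"jaw":1},{"delta_pos":[0,0,0.9],"turn":0,"jaw":1},{"delta_pos":[0,0,0.9],"turn":0,"jaw":1}]}}

```text
clock: 30.13
tool_pos: [0.5528, -0.0125, 0.0938]
eef_rot: [1.0, -0.003, 0.003, -0.0]
contact_force: [2.3, -1.4, 3.6]
opening: 0.282
```

{"name": "send_rows", "arguments": {"series": [{"delta_pos":[0,0,0.15],"turn":0,"jaw":1},{"delta_pos":[0,0,0.3],"turn":0,"jaw":1},{"delta_pos":[0,0,0.4],"turn":0,"jaw":1},{"delta_pos":[0,0,0.4],"turn":0,"jaw":1}]}}

```text
clock: 30.47
tool_pos: [0.5537, -0.0127, 0.0931]
eef_rot: [1.0, -0.003, 0.004, 0.001]
contact_force: [-2.3, -2.2, 31.5]
opening: 0.283
```

{"name": "send_rows", "arguments": {"series": [{"delta_pos":[0,0,-2],"turn":0,"jaw":1},{"delta_pos":[0,0,-3],"turn":0,"jaw":1},{"delta_pos":[0,1,-3],"turn":0,"jaw":1},{"delta_pos":[0,2.4,-3],"turn":0,"jaw":1},{"delta_pos":[0,2.4,-3],"turn":0,"jaw":1},{"delta_pos":[0,2.4,-1.5],"turn":0,"jaw":1},{"delta_pos":[0,2.4,-1],"turn":0,"jaw":1},{"delta_pos":[0,2.4,-1],"turn":0,"jaw":1}]}}

```text
clock: 31.13
tool_pos: [0.55, -0.0353, 0.0982]
eef_rot: [1.0, -0.003, -0.0, -0.0]
contact_force: [-2.3, 0.3, 5.2]
opening: 0.281
```

{"name": "send_rows", "arguments": {"series": [{"delta_pos":[0,0,0.1],"turn":0,"jaw":1},{"delta_pos":[0,0,0.2],"turn":0,"jaw":1},{"delta_pos":[0,0,0.3],"turn":0,"jaw":1},{"delta_pos":[0,0,0.3],"turn":0,"jaw":1},{"delta_pos":[0,0,0.3],"turn":0,"jaw":1}]}}

```text
clock: 31.55
tool_pos: [0.5505, -0.0344, 0.0975]
eef_rot: [1.0, -0.002, 0.001, -0.001]
contact_force: [-3.4, 1.4, 20.1]
opening: 0.278
```

{"name": "send_rows", "arguments": {"series": [{"delta_pos":[0.4,0,0],"turn":0,"jaw":1},{"delta_pos":[0.7,0,0],"turn":0,"jaw":1},{"delta_pos":[0.3,-0.4,0],"turn":0,"jaw":1},{"delta_pos":[-0.3,-0.4,0],"turn":0,"jaw":1},{"delta_pos":[-0.7,0,0],"turn":0,"jaw":1},{"delta_pos":[-0.7,-0.3,0],"turn":0,"jaw":1},{"delta_pos":[0,0,0],"turn":0,"jaw":1},{"delta_pos":[0,0,0],"turn":0,"jaw":1}]}}

```text
clock: 32.22
tool_pos: [0.5511, -0.0337, 0.0974]
eef_rot: [1.0, -0.002, 0.001, -0.001]
contact_force: [-4.7, 3.4, 20.2]
opening: 0.279
```

Lift and look.

{"name": "send_rows", "arguments": {"series": [{"delta_pos":[0,0,-3],"turn":0,"jaw":1},{"delta_pos":[0,0,-7],"turn":0,"jaw":1},{"delta_pos":[0,2,-10],"turn":0,"jaw":1},{"delta_pos":[0,5,-10.5],"turn":0,"jaw":1},{"delta_pos":[0,7,-10.5],"turn":0,"jaw":1},{"delta_pos":[0,7,-10.5],"turn":0,"jaw":1},{"delta_pos":[0,7,-10.5],"turn":0,"jaw":1},{"delta_pos":[0,7,-10.5],"turn":0,"jaw":1}]}}

```text
clock: 32.88
tool_pos: [0.5494, -0.1053, 0.1999]
eef_rot: [1.0, -0.003, -0.001, -0.001]
contact_force: [0.5, 0.5, -2.6]
opening: 0.283
```

```bash
python3 - <<'E'
from h import *
im=snap('wrist'); cv2.imwrite('pics/w16.png',cv2.resize(im[:260,150:450],None,fx=2.2,fy=2.2,interpolation=cv2.INTER_CUBIC));st()
im=snap('scene'); cv2.imwrite('pics/s16.png',cv2.resize(im[170:290,200:340],None,fx=5,fy=5,interpolation=cv2.INTER_CUBIC))
E
```

```text
t 32.93 pos [ 0.5495 -0.1048  0.2   ] rot [ 1.e+00 -2.e-03 -6.e-04 -7.e-04] F [ 0.4 -0.1 -2.1] op 0.283 q [ 0.43  0.71 -0.55  1.81  0.51  0.77 -0.39]
```

View pics/w16.png

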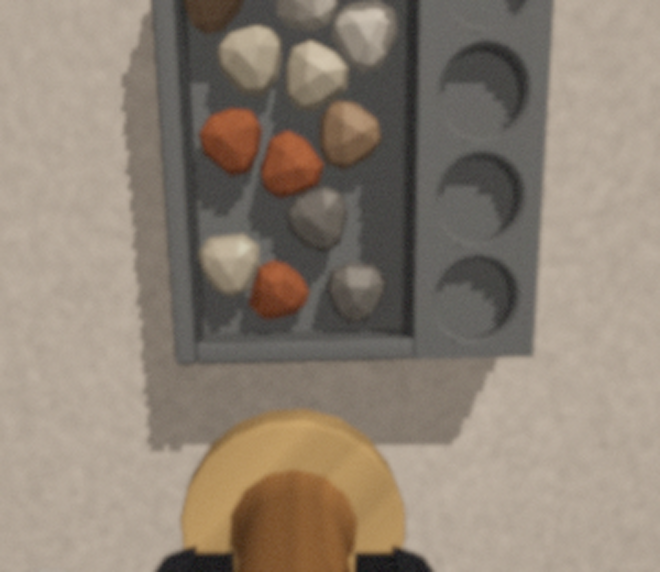

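View pics/s16.png

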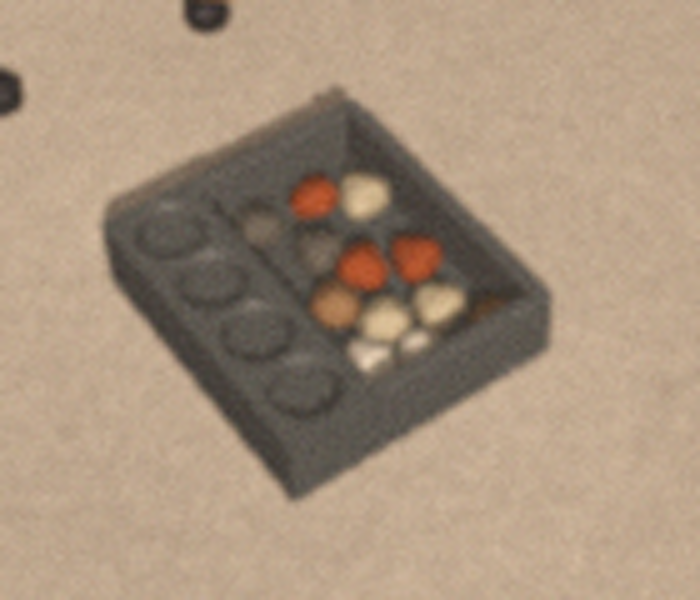

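{"name": "send_rows", "arguments": {"series": [{"delta_pos":[0.7,-3,0],"turn":0,"jaw":1},{"delta_pos":[0.7,-6.7,0],"turn":0,"jaw":1},{"delta_pos":[0.7,-6.7,2],"turn":0,"jaw":1},{"delta_pos":[0.7,-6.7,5],"turn":0,"jaw":1},{"delta_pos":[0.7,-6.7,8],"turn":0,"jaw":1},{"delta_pos":[0.7,-6.7,9.7],"turn":0,"jaw":1},{"delta_pos":[0.7,-6.7,9.9],"turn":0,"jaw":1},{"delta_pos":[0.7,-6.7,9.9],"turn":0,"jaw":1}]}}

```text
clock: 33.65
tool_pos: [0.5566, -0.0381, 0.1008]
eef_rot: [1.0, -0.002, -0.001, -0.0]
contact_force: [0.2, 0.1, -1.8]
opening: 0.28
```

{"name": "send_rows", "arguments": {"series": [{"delta_pos":[0,0,0.15],"turn":0,"jaw":1},{"delta_pos":[0,0,0.3],"turn":0,"jaw":1},{"delta_pos":[0,0,0.45],"turn":0,"jaw":1},{"delta_pos":[0,0,0.6],"turn":0,"jaw":1},{"delta_pos":[0,0,0.65],"turn":0,"jaw":1},{"delta_pos":[0,0,0.65],"turn":0,"jaw":1}]}}

```text
clock: 34.15
tool_pos: [0.5582, -0.0383, 0.0966]
eef_rot: [1.0, -0.003, 0.001, -0.001]
contact_force: [-1.7, 1.2, 5.9]
opening: 0.28
```

{"name": "send_rows", "arguments": {"series": [{"delta_pos":[0,0,0.1],"turn":0,"jaw":1},{"delta_pos":[0,0,0.2],"turn":0,"jaw":1},{"delta_pos":[0,0,0.3],"turn":0,"jaw":1},{"delta_pos":[0,0,0.3],"turn":0,"jaw":1},{"delta_pos":[0,0,0.3],"turn":0,"jaw":1}]}}

```text
clock: 34.57
tool_pos: [0.5588, -0.0364, 0.0955]
eef_rot: [1.0, -0.002, 0.002, -0.002]
contact_force: [-4.0, 4.1, 20.4]
opening: 0.28
```

{"name": "send_rows", "arguments": {"series": [{"delta_pos":[0,0,-1],"turn":0,"jaw":1},{"delta_pos":[-0.8,0,-1.5],"turn":0,"jaw":1},{"delta_pos":[-1.5,0.1,-1.5],"turn":0,"jaw":1},{"delta_pos":[-1.5,0.1,-1.5],"turn":0,"jaw":1},{"delta_pos":[-1.5,0.1,-0.7],"turn":0,"jaw":1},{"delta_pos":[-1.5,0.1,-0.4],"turn":0,"jaw":1},{"delta_pos":[-1.5,0.1,-0.2],"turn":0,"jaw":1},{"delta_pos":[-1.5,0.1,-0.1],"turn":0,"jaw":1}]}}

```text
clock: 35.23
tool_pos: [0.5426, -0.0374, 0.0944]
eef_rot: [1.0, -0.002, 0.001, -0.001]
contact_force: [-5.8, 6.2, 26.3]
opening: 0.285
```

{"name": "send_rows", "arguments": {"series": [{"delta_pos":[0,0,-2],"turn":0,"jaw":1},{"delta_pos":[0,0,-3.5],"turn":0,"jaw":1},{"delta_pos":[0.2,-3,-3.5],"turn":0,"jaw":1},{"delta_pos":[0.2,-6.7,-3.5],"turn":0,"jaw":1},{"delta_pos":[0.2,-6.7,-3.5],"turn":0,"jaw":1},{"delta_pos":[0.2,-6.7,-3.5],"turn":0,"jaw":1},{"delta_pos":[0.2,-6.7,-1.5],"turn":0,"jaw":1},{"delta_pos":[0.2,-6.7,-1],"turn":0,"jaw":1}]}}

```text
clock: 35.9
tool_pos: [0.5432, 0.0245, 0.1007]
eef_rot: [1.0, -0.004, -0.002, 0.001]
contact_force: [-0.8, 0.2, -2.0]
opening: 0.28
```

{"name": "send_rows", "arguments": {"series": [{"delta_pos":[0,0,0],"turn":0,"jaw":1},{"delta_pos":[0,0,0.2],"turn":0,"jaw":1},{"delta_pos":[0,0,0.35],"turn":0,"jaw":1},{"delta_pos":[0,0,0.5],"turn":0,"jaw":1},{"delta_pos":[0,0,0.5],"turn":0,"jaw":1}]}}

```text
clock: 36.32
tool_pos: [0.5452, 0.0262, 0.0987]
eef_rot: [1.0, -0.003, 0.001, 0.0]
contact_force: [-0.2, -0.3, 1.5]
opening: 0.28
```

{"name": "send_rows", "arguments": {"series": [{"delta_pos":[0,0,0.15],"turn":0,"jaw":1},{"delta_pos":[0,0,0.3],"turn":0,"jaw":1},{"delta_pos":[0,0,0.4],"turn":0,"jaw":1},{"delta_pos":[0,0,0.4],"turn":0,"jaw":1},{"delta_pos":[0,0,0.4],"turn":0,"jaw":1}]}}

```text
clock: 36.73
tool_pos: [0.5467, 0.0247, 0.0972]
eef_rot: [1.0, -0.004, 0.003, 0.002]
contact_force: [-2.9, -5.2, 21.7]
opening: 0.279
```

{"name": "send_rows", "arguments": {"series": [{"delta_pos":[0,0,-1],"turn":0,"jaw":1},{"delta_pos":[0.8,-0.4,-1.5],"turn":0,"jaw":1},{"delta_pos":[1.3,-0.4,-1.5],"turn":0,"jaw":1},{"delta_pos":[1.3,-0.4,-1.5],"turn":0,"jaw":1},{"delta_pos":[1.3,-0.4,-0.7],"turn":0,"jaw":1},{"delta_pos":[1.3,-0.4,-0.4],"turn":0,"jaw":1},{"delta_pos":[1.3,-0.4,-0.2],"turn":0,"jaw":1},{"delta_pos":[1.3,-0.4,-0.2],"turn":0,"jaw":1}]}}

```text
clock: 37.4
tool_pos: [0.5585, 0.029, 0.097]
eef_rot: [1.0, -0.004, 0.001, 0.001]
contact_force: [-0.2, -3.9, 13.9]
opening: 0.277
```

{"name": "send_rows", "arguments": {"series": [{"delta_pos":[0,0,0.15],"turn":0,"jaw":1},{"delta_pos":[0,0,0.25],"turn":0,"jaw":1},{"delta_pos":[0,0,0.25],"turn":0,"jaw":1},{"delta_pos":[0,0,0.25],"turn":0,"jaw":1}]}}

```text
clock: 37.73
tool_pos: [0.5595, 0.0275, 0.0962]
eef_rot: [1.0, -0.004, 0.002, 0.003]
contact_force: [-1.1, -6.9, 24.3]
opening: 0.277
```

{"name": "send_rows", "arguments": {"series": [{"delta_pos":[0,0,-3],"turn":0,"jaw":1},{"delta_pos":[0,1,-7],"turn":0,"jaw":1},{"delta_pos":[-0.5,5,-10],"turn":0,"jaw":1},{"delta_pos":[-1,9,-12],"turn":0,"jaw":1},{"delta_pos":[-1,13,-14],"turn":0,"jaw":1},{"delta_pos":[-1,13,-14],"turn":0,"jaw":1},{"delta_pos":[-1,13,-14],"turn":0,"jaw":1},{"delta_pos":[-1,13,-14],"turn":0,"jaw":1}]}}

```text
clock: 38.4
tool_pos: [0.546, -0.1003, 0.2329]
eef_rot: [1.0, -0.004, -0.001, -0.0]
contact_force: [-0.2, 1.2, -2.0]
opening: 0.276
```

```bash
python3 - <<'E'
from h import *
im=snap('wrist'); cv2.imwrite('pics/w17.png',cv2.resize(im[:260,150:450],None,fx=2.2,fy=2.2,interpolation=cv2.INTER_CUBIC));st()
im=snap('scene'); cv2.imwrite('pics/s17.png',cv2.resize(im[170:290,200:340],None,fx=5,fy=5,interpolation=cv2.INTER_CUBIC))
E
```

```text
t 38.45 pos [ 0.546  -0.0986  0.2326] rot [ 1.0e+00 -2.7e-03 -1.0e-03 -5.0e-04] F [-0.   1.  -2.7] op 0.282 q [ 0.44  0.67 -0.58  1.79  0.47  0.83 -0.37]
```

View pics/w17.png

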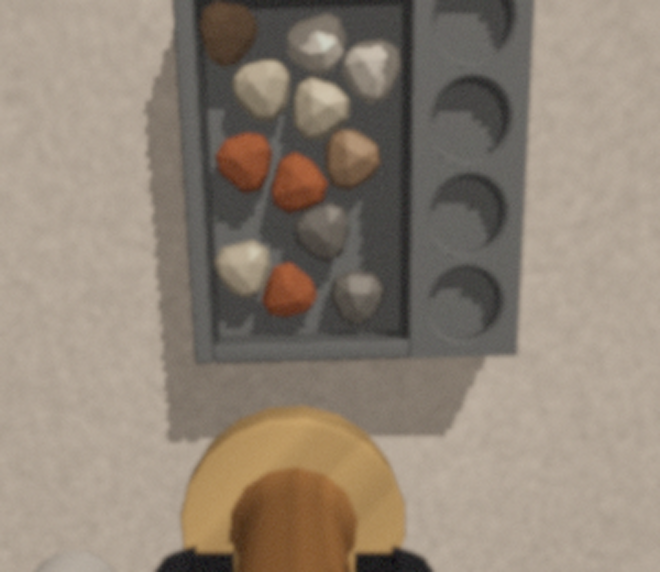

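View pics/s17.png

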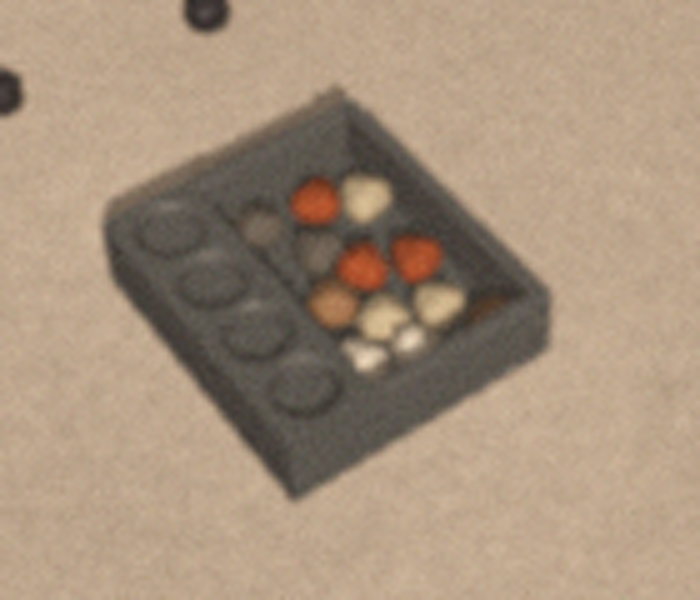

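{"name": "send_rows", "arguments": {"series": [{"delta_pos":[0,-3,1],"turn":0,"jaw":1},{"delta_pos":[0,-5,2],"turn":0,"jaw":1},{"delta_pos":[0,-5,4],"turn":0,"jaw":1},{"delta_pos":[0,-5,6],"turn":0,"jaw":1},{"delta_pos":[0,-5,6],"turn":0,"jaw":1},{"delta_pos":[0,-5,6],"turn":0,"jaw":1}]}}

```text
clock: 39.0
tool_pos: [0.546, -0.0478, 0.1725]
eef_rot: [1.0, -0.002, -0.002, -0.0]
contact_force: [-0.2, -0.6, -1.2]
opening: 0.281
```

```bash
python3 - <<'E'
from h import *
im=snap('wrist'); cv2.imwrite('pics/w18.png',cv2.resize(im[:240,150:430],None,fx=2.5,fy=2.5,interpolation=cv2.INTER_CUBIC));st()
E
```

```text
t 39.05 pos [ 0.547  -0.0481  0.1735] rot [ 1.e+00 -2.e-03 -5.e-04 -3.e-04] F [ 0.  -0.  -2.2] op 0.28 q [ 0.31  0.74 -0.51  1.86  0.54  0.69 -0.53]
```

View pics/w18.png

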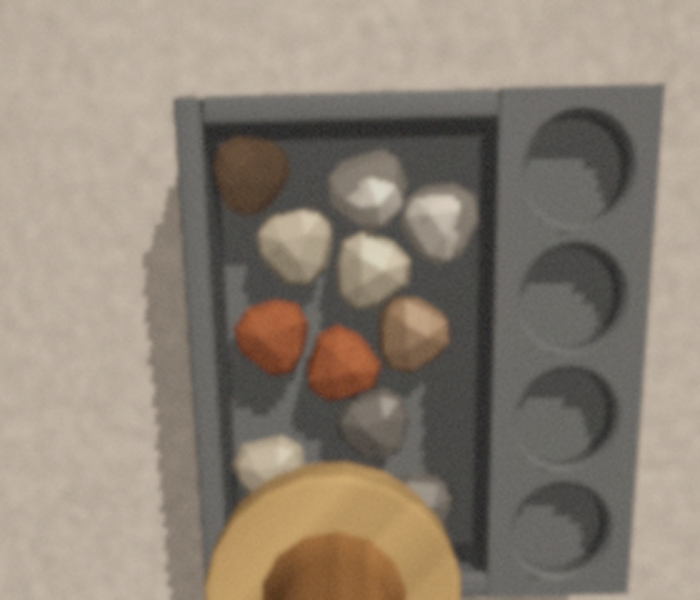

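{"name": "send_rows", "arguments": {"series": [{"delta_pos":[0.3,-3,0],"turn":0,"jaw":1},{"delta_pos":[0.3,-6,0],"turn":0,"jaw":1},{"delta_pos":[0.3,-7.9,1],"turn":0,"jaw":1},{"delta_pos":[0.3,-7.9,3],"turn":0,"jaw":1},{"delta_pos":[0.3,-7.9,5.5],"turn":0,"jaw":1},{"delta_pos":[0.3,-7.9,7],"turn":0,"jaw":1},{"delta_pos":[0.3,-7.9,7.3],"turn":0,"jaw":1},{"delta_pos":[0.3,-7.9,7.3],"turn":0,"jaw":1}]}}

```text
clock: 39.72
tool_pos: [0.5508, 0.0299, 0.1008]
eef_rot: [1.0, -0.003, -0.0, -0.0]
contact_force: [0.1, -0.0, -1.7]
opening: 0.277
```

{"name": "send_rows", "arguments": {"series": [{"delta_pos":[0,0,0.15],"turn":0,"jaw":1},{"delta_pos":[0,0,0.3],"turn":0,"jaw":1},{"delta_pos":[0,0,0.45],"turn":0,"jaw":1},{"delta_pos":[0,0,0.6],"turn":0,"jaw":1},{"delta_pos":[0,0,0.6],"turn":0,"jaw":1}]}}

```text
clock: 40.13
tool_pos: [0.5525, 0.0286, 0.0965]
eef_rot: [1.0, -0.004, 0.002, 0.001]
contact_force: [0.3, -2.8, 8.8]
opening: 0.278
```

{"name": "send_rows", "arguments": {"series": [{"delta_pos":[0.3,0,0.2],"turn":0,"jaw":1},{"delta_pos":[0.7,0.2,0.2],"turn":0,"jaw":1},{"delta_pos":[0.7,0.7,0.2],"turn":0,"jaw":1},{"delta_pos":[0,1,0.2],"turn":0,"jaw":1},{"delta_pos":[-0.7,0.6,0.2],"turn":0,"jaw":1},{"delta_pos":[-0.7,0,0.2],"turn":0,"jaw":1},{"delta_pos":[0,0,0.2],"turn":0,"jaw":1},{"delta_pos":[0,0,0.2],"turn":0,"jaw":1}]}}

```text
clock: 40.8
tool_pos: [0.5539, 0.0289, 0.0948]
eef_rot: [1.0, -0.003, 0.003, 0.0]
contact_force: [2.6, -3.2, 11.2]
opening: 0.279
```

Height is now 19 mm above the floor. Look again.

{"name": "send_rows", "arguments": {"series": [{"delta_pos":[0,0,-3],"turn":0,"jaw":1},{"delta_pos":[0,1,-6],"turn":0,"jaw":1},{"delta_pos":[-0.3,4,-8],"turn":0,"jaw":1},{"delta_pos":[-0.3,7.5,-8],"turn":0,"jaw":1},{"delta_pos":[-0.3,10,-9],"turn":0,"jaw":1},{"delta_pos":[-0.3,10,-10],"turn":0,"jaw":1},{"delta_pos":[-0.3,10,-10],"turn":0,"jaw":1},{"delta_pos":[-0.3,10,-10],"turn":0,"jaw":1}]}}

```text
clock: 41.47
tool_pos: [0.5469, -0.0696, 0.1928]
eef_rot: [1.0, -0.003, 0.0, -0.0]
contact_force: [0.1, 0.8, -3.0]
opening: 0.28
```

```bash
python3 - <<'E'
from h import *
im=snap('wrist'); cv2.imwrite('pics/w19.png',cv2.resize(im[:240,150:430],None,fx=2.5,fy=2.5,interpolation=cv2.INTER_CUBIC));st()
E
```

```text
t 41.52 pos [ 0.5466 -0.069   0.1924] rot [ 1.0e+00 -2.2e-03 -1.0e-04 -5.0e-04] F [-0.7  0.2 -2.6] op 0.281 q [ 0.36  0.72 -0.54  1.84  0.53  0.74 -0.47]
```

View pics/w19.png

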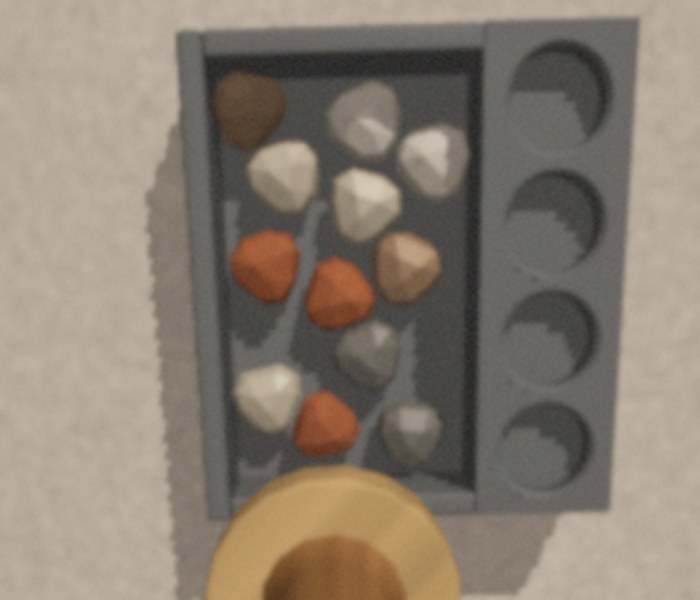

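{"name": "send_rows", "arguments": {"series": [{"delta_pos":[-1,-4,0],"turn":0,"jaw":1},{"delta_pos":[-2.5,-8,0],"turn":0,"jaw":1},{"delta_pos":[-4,-12,0],"turn":0,"jaw":1},{"delta_pos":[-5.5,-15.5,0],"turn":0,"jaw":1},{"delta_pos":[-7,-19,0],"turn":0,"jaw":1},{"delta_pos":[-9,-22,0],"turn":0,"jaw":1},{"delta_pos":[-10.5,-25,0],"turn":0,"jaw":1},{"delta_pos":[-11.5,-27.5,0],"turn":0,"jaw":1}]}}

```text
clock: 42.18
tool_pos: [0.4302, 0.209, 0.1922]
eef_rot: [1.0, 0.0, -0.001, -0.0]
contact_force: [0.5, -0.4, -1.9]
opening: 0.278
```

{"name": "send_rows", "arguments": {"series": [{"delta_pos":[-0.5,-1.5,0],"turn":0,"jaw":1},{"delta_pos":[-0.5,-1.5,2],"turn":0,"jaw":1},{"delta_pos":[-0.5,-1.5,5],"turn":0,"jaw":1},{"delta_pos":[-0.5,-1.5,8],"turn":0,"jaw":1},{"delta_pos":[-0.5,-1.5,8],"turn":0,"jaw":1},{"delta_pos":[-0.5,-1.5,8],"turn":0,"jaw":1}]}}

```text
clock: 42.68
tool_pos: [0.4269, 0.2209, 0.1116]
eef_rot: [1.0, -0.001, -0.002, 0.001]
contact_force: [0.8, -0.5, -1.2]
opening: 0.279
```

```bash
python3 - <<'E'
from h import *
im=snap('wrist','w20');st()
im=snap('top'); cv2.imwrite('pics/t20.png',cv2.resize(im[235:295,185:245],None,fx=9,fy=9,interpolation=cv2.INTER_CUBIC))
E
```

```text
t 42.73 pos [0.428  0.2213 0.1128] rot [ 1.e+00 -2.e-03 -6.e-04  1.e-04] F [ 0.6  0.9 -3. ] op 0.28 q [-0.37  0.76 -0.32  2.1   0.64  0.38 -1.22]
```

View pics/w20.png

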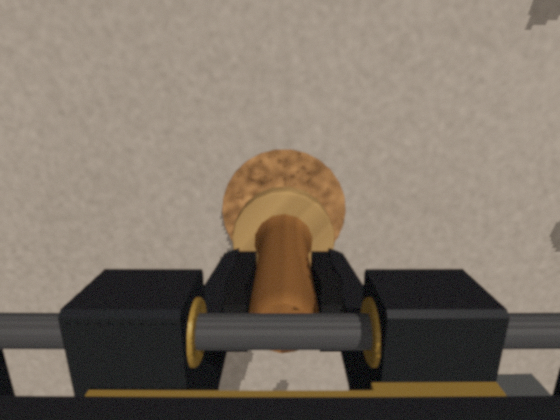

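{"name": "send_rows", "arguments": {"series": [{"delta_pos":[-0.1,0,1.5],"turn":0,"jaw":1},{"delta_pos":[-0.1,0,2.8],"turn":0,"jaw":1},{"delta_pos":[-0.1,0,3.4],"turn":0,"jaw":1},{"delta_pos":[-0.1,0,3.7],"turn":0,"jaw":1},{"delta_pos":[-0.1,0,3.85],"turn":0,"jaw":1},{"delta_pos":[-0.1,0,3.9],"turn":0,"jaw":1},{"delta_pos":[-0.1,0,3.9],"turn":0,"jaw":1}]}}

```text
clock: 43.37
tool_pos: [0.4282, 0.2206, 0.0742]
eef_rot: [1.0, -0.003, 0.0, -0.0]
contact_force: [-0.1, 0.5, -1.8]
opening: 0.279
```

```bash
python3 - <<'E'
from h import *
im=snap('wrist','w21');st()
E
```

```text
t 43.42 pos [0.4281 0.2205 0.0742] rot [ 1.0e+00 -3.1e-03  4.0e-04 -3.0e-04] F [-0.3 -0.5 -2. ] op 0.281 q [-0.43  0.83 -0.23  2.12  0.7   0.26 -1.27]
```

View pics/w21.png

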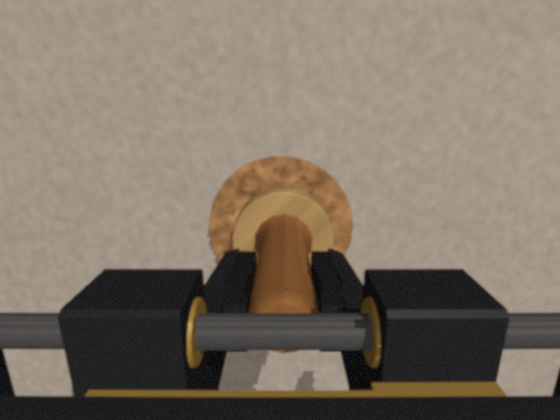

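{"name": "send_rows", "arguments": {"series": [{"delta_pos":[-0.12,-0.05,0],"turn":0,"jaw":1},{"delta_pos":[-0.12,-0.05,0.1],"turn":0,"jaw":1},{"delta_pos":[-0.12,-0.05,0.15],"turn":0,"jaw":1},{"delta_pos":[-0.12,-0.05,0.15],"turn":0,"jaw":1}]}}

```text
clock: 43.75
tool_pos: [0.4268, 0.2204, 0.0736]
eef_rot: [1.0, -0.003, 0.001, 0.0]
contact_force: [-1.7, -3.1, 14.0]
opening: 0.281
```

{"name": "send_rows", "arguments": {"series": [{"delta_pos":[0,0,0],"turn":0,"jaw":0.6},{"delta_pos":[0,0,0],"turn":0,"jaw":0.4},{"delta_pos":[0,0,0],"turn":0,"jaw":0.3},{"delta_pos":[0,0,-1],"turn":0,"jaw":0.3},{"delta_pos":[0,0,-3],"turn":0,"jaw":0.3},{"delta_pos":[0,0,-6],"turn":0,"jaw":0.3},{"delta_pos":[0,0,-9],"turn":0,"jaw":0.3},{"delta_pos":[0,0,-13],"turn":0,"jaw":0.3}], "force": 25}}

```text
clock: 44.42
tool_pos: [0.4255, 0.2202, 0.2022]
eef_rot: [1.0, -0.003, -0.002, 0.001]
contact_force: [0.9, 0.2, -0.2]
opening: 0.697
```

```bash
python3 - <<'E'
from h import *
st();im=snap('wrist','w22')
E
```

```text
t 44.42 pos [0.4255 0.2202 0.2022] rot [ 1.0e+00 -2.8e-03 -1.8e-03  9.0e-04] F [ 0.9  0.2 -0.2] op 0.697 q [-0.26  0.62 -0.5   2.03  0.5   0.62 -1.1 ]
```

View pics/w22.png

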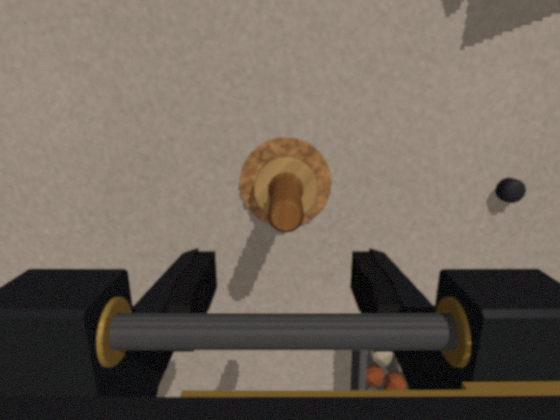

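{"name": "send_rows", "arguments": {"series": [{"delta_pos":[4,0.3,0],"turn":0,"jaw":0.3},{"delta_pos":[8,0.6,0],"turn":0,"jaw":0.3},{"delta_pos":[12,1,0],"turn":0,"jaw":0.3},{"delta_pos":[16,1.5,2],"turn":0,"jaw":0.3},{"delta_pos":[20,1.5,5],"turn":0,"jaw":0.3},{"delta_pos":[21.5,1.5,6],"turn":0,"jaw":0.3},{"delta_pos":[21.5,1.5,6],"turn":0,"jaw":0.3},{"delta_pos":[21.5,1.5,6],"turn":0,"jaw":0.3}]}}

```text
clock: 45.13
tool_pos: [0.6412, 0.2038, 0.1401]
eef_rot: [1.0, -0.004, -0.001, 0.0]
contact_force: [-0.2, 0.8, 0.0]
opening: 0.697
```

```bash
python3 - <<'E'
from h import *
vision.snapshot('wrist')
vision.snapshot('wrist')
look('cab0',.010,'w23')
E
```

```text
t 45.23 pos [0.6404 0.2055 0.1425] rot [ 1.0e+00 -2.3e-03 -4.0e-04 -3.0e-04] F [-0.5  0.3 -0.1] op 0.699 q [-0.13  0.92 -0.49  1.49  0.51  0.87 -0.8 ]
wrist cab0 0.77 px 293 190 [0.6477 0.2138]
shift to nearest (tool cm) [ 0.73 -0.84 -0.  ]
```

View pics/w23.png

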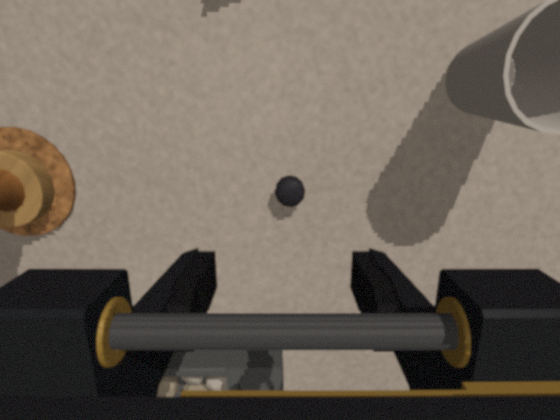

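```bash
cat >> h.py <<'E'
def cabs(f=None,z=.008,rows=245):
    s=st(); cp=vision.camera_params('wrist'); im=snap('wrist',f)
    g=im[:rows].max(axis=2); m=(g<62).astype(np.uint8)
    n,l,stt,c=cv2.connectedComponentsWithStats(m)
    for i in range(1,n):
        x,y,w,h,a=stt[i]
        if 300<a<1500 and max(w,h)<50 and min(w,h)>14:
            p=ray('wrist',c[i][1],c[i][0],z,cp)
            print('blob px',c[i].round(1),w,h,a,'world',p[:2].round(4),'shift',to_tool([p[0],p[1],s['tool_pos'][2]],s=s))
E
python3 - <<'E'
from h import *
cabs()
E
```

```text
t 45.33 pos [0.6406 0.2056 0.1435] rot [ 1.0e+00 -2.1e-03  3.0e-04 -4.0e-04] F [ 0.5 -0.2 -0.6] op 0.696 q [-0.13  0.91 -0.49  1.49  0.51  0.87 -0.8 ]
blob px [288.7 191.1] 28 29 638 world [0.6446 0.2124] shift [ 0.39 -0.68  0.  ]
```

{"name": "send_rows", "arguments": {"series": [{"delta_pos":[0.4,-0.7,4],"turn":0,"jaw":0.35},{"delta_pos":[0.4,-0.7,8],"turn":0,"jaw":0.4},{"delta_pos":[0.4,-0.7,11],"turn":0,"jaw":0.5},{"delta_pos":[0.4,-0.7,12.7],"turn":0,"jaw":0.55},{"delta_pos":[0.4,-0.7,12.7],"turn":0,"jaw":0.6},{"delta_pos":[0.4,-0.7,12.7],"turn":0,"jaw":0.65}]}}

```text
clock: 45.88
tool_pos: [0.6457, 0.2122, 0.0159]
eef_rot: [1.0, -0.003, 0.0, -0.0]
contact_force: [-0.0, 0.2, -0.4]
opening: 0.363
```

```bash
python3 - <<'E'
from h import *
st(); im=snap('wrist','w24')
E
```

```text
t 45.88 pos [0.6457 0.2122 0.0159] rot [ 1.0e+00 -2.8e-03  4.0e-04 -3.0e-04] F [-0.   0.2 -0.4] op 0.363 q [-0.18  1.09 -0.41  1.5   0.6   0.68 -0.87]
```

View pics/w24.png

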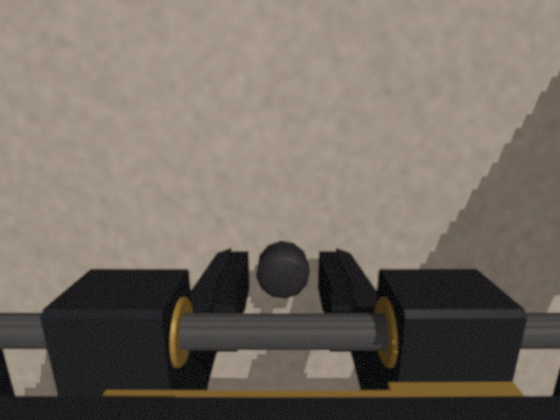

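```bash
python3 - <<'E'
from h import *
print(ray('wrist',269.5,283,.008)[:2].round(4)); s=st()
print(proj('wrist',[[s['tool_pos'][0],s['tool_pos'][1],.008]]))
E
```

```text
[0.6453 0.2127]
t 45.93 pos [0.646  0.2122 0.0164] rot [ 1.0e+00 -2.8e-03  8.0e-04 -4.0e-04] F [-0.3  0.4 -0.2] op 0.349 q [-0.18  1.09 -0.41  1.5   0.6   0.68 -0.87]
[[284.59275128 270.57318169]]
```

{"name": "send_rows", "arguments": {"series": [{"delta_pos":[0,0,0],"turn":0,"jaw":0.95},{"delta_pos":[0,0,0],"turn":0,"jaw":0.95},{"delta_pos":[0,0,0],"turn":0,"jaw":0.95},{"delta_pos":[0,0,0],"turn":0,"jaw":0.95},{"delta_pos":[0,0,-2],"turn":0,"jaw":0.95},{"delta_pos":[0,0,-5],"turn":0,"jaw":0.95},{"delta_pos":[0,0,-8],"turn":0,"jaw":0.95},{"delta_pos":[0,0,-10],"turn":0,"jaw":0.95}]}}

```text
clock: 46.6
tool_pos: [0.6463, 0.212, 0.1179]
eef_rot: [1.0, -0.003, 0.001, -0.001]
contact_force: [-0.1, 0.3, 0.1]
opening: 0.26
```

{"name": "send_rows", "arguments": {"series": [{"delta_pos":[-0.6,3,0],"turn":0,"jaw":0.95},{"delta_pos":[-1.3,6,0],"turn":0,"jaw":0.95},{"delta_pos":[-2,9.5,0],"turn":0,"jaw":0.95},{"delta_pos":[-2.7,13,0],"turn":0,"jaw":0.95},{"delta_pos":[-3.2,16.1,1],"turn":0,"jaw":0.95},{"delta_pos":[-3.2,16.1,2],"turn":0,"jaw":0.95},{"delta_pos":[-3.2,16.1,3],"turn":0,"jaw":0.95},{"delta_pos":[-3.2,16.1,3],"turn":0,"jaw":0.95}]}}

```text
clock: 47.27
tool_pos: [0.6115, 0.0513, 0.0834]
eef_rot: [1.0, -0.003, -0.001, -0.0]
contact_force: [-0.4, 0.4, -0.3]
opening: 0.256
```

```bash
python3 - <<'E'
from h import *
vision.snapshot('wrist');vision.snapshot('wrist')
s=st(); cp=vision.camera_params('wrist'); im=snap('wrist','w25')
import json; json.dump({k:np.array(v).tolist() for k,v in cp.items()},open('cp25.json','w'))
E
```

```text
t 47.37 pos [0.6125 0.0531 0.085 ] rot [ 1.0e+00 -1.7e-03 -1.0e-04 -9.0e-04] F [ 0.1  0.4 -0.3] op 0.258 q [ 0.09  0.93 -0.45  1.71  0.61  0.65 -0.71]
```

View pics/w25.png

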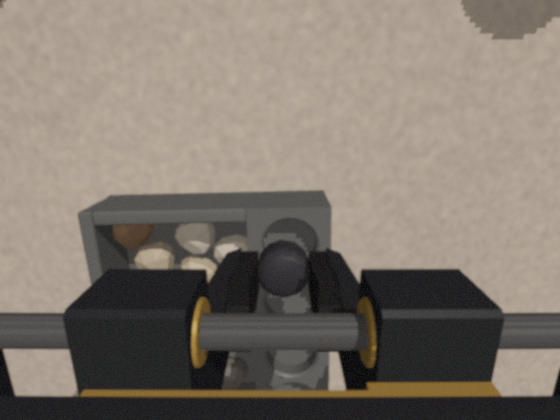

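```bash
cat > ov.py <<'E'
from h import *
import json,sys
def overlay(fin,cpf,cx,cy,out,x0=180,y0=180,w=180,h=140,yaw=0.02):
    cp=json.load(open(cpf)); im=cv2.imread('pics/'+fin+'.png'); k=5
    im=cv2.resize(im[y0:y0+h,x0:x0+w],None,fx=4.4,fy=4.4,interpolation=cv2.INTER_CUBIC)
    t=np.linspace(0,2*np.pi,80)
    p=proj('wrist',np.c_[cx+.015*np.cos(t),cy+.015*np.sin(t),0*t+.04],cp)
    cv2.polylines(im,[((p-[x0,y0])*4.4).astype(np.int32)],True,(0,255,0),1)
    cv2.imwrite('pics/'+out+'.png',im)
E
python3 - <<'E'
from ov import *
cp=json.load(open('cp25.json'))
print(ray('wrist',244,290,.04,cp), [ray('wrist',*p,.04,cp)[:2].round(4) for p in [(193,323),(196,108)]])
overlay('w25','cp25.json',.6145,.051,'o25')
E
```

```text
[0.61567773 0.05127233 0.04      ] [array([0.6331, 0.0803]), array([0.5185, 0.079 ])]
```

View pics/o25.png

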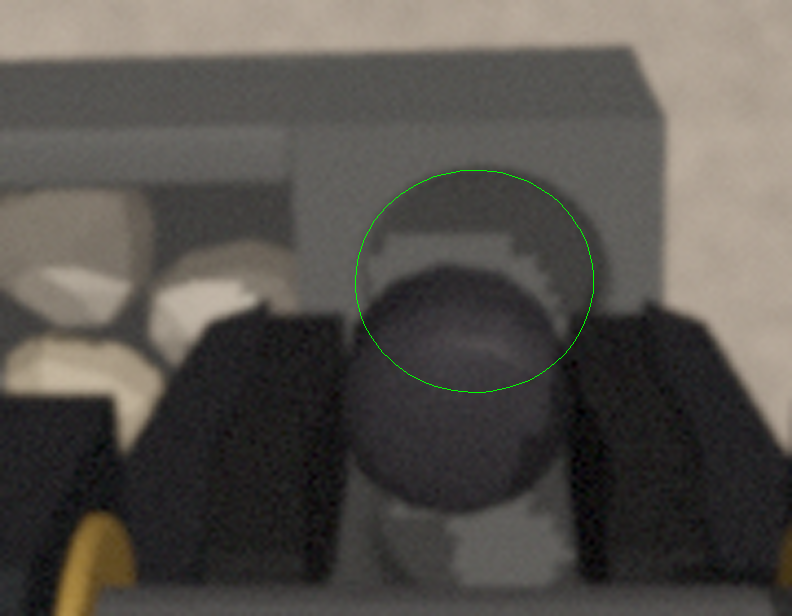

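{"name": "send_rows", "arguments": {"series": [{"delta_pos":[0.3,0.25,1],"turn":0,"jaw":0.95},{"delta_pos":[0.3,0.25,2],"turn":0,"jaw":0.95},{"delta_pos":[0.3,0.25,2.6],"turn":0,"jaw":0.95},{"delta_pos":[0.3,0.25,2.9],"turn":0,"jaw":0.95},{"delta_pos":[0.3,0.25,3.2],"turn":0,"jaw":0.95},{"delta_pos":[0.3,0.25,3.2],"turn":0,"jaw":0.95}]}}

```text
clock: 47.92
tool_pos: [0.6151, 0.0483, 0.0524]
eef_rot: [1.0, -0.003, -0.001, 0.0]
contact_force: [-0.1, -0.6, 0.8]
opening: 0.262
```

```bash
python3 - <<'E'
from h import *
s=st(); im=snap('wrist','w26'); cv2.imwrite('pics/w26z.png',cv2.resize(im[180:320,180:360],None,fx=4.4,fy=4.4,interpolation=cv2.INTER_CUBIC))
E
```

```text
t 47.92 pos [0.6151 0.0483 0.0524] rot [ 1.0e+00 -2.9e-03 -6.0e-04  1.0e-04] F [-0.1 -0.6  0.8] op 0.262 q [ 0.08  0.98 -0.42  1.7   0.64  0.6  -0.73]
```

View pics/w26z.png

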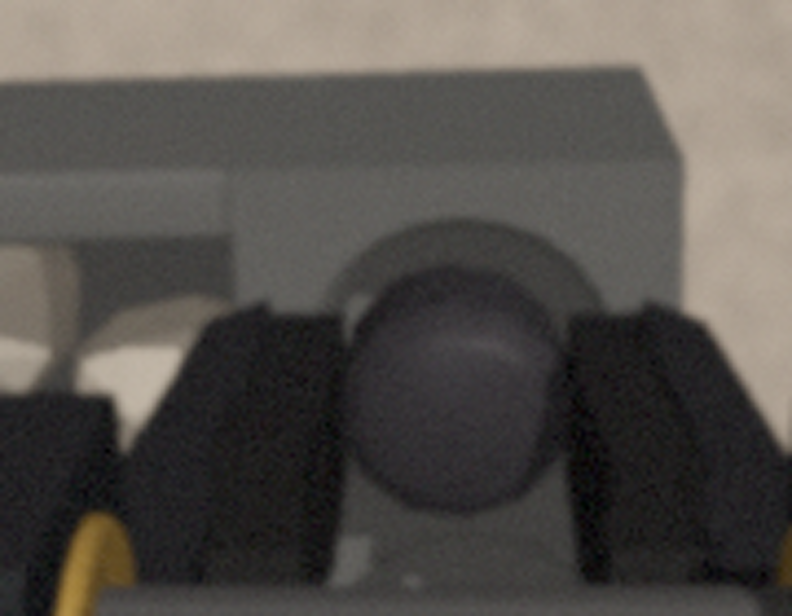

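{"name": "send_rows", "arguments": {"series": [{"delta_pos":[0.1,-0.2,0],"turn":0,"jaw":0.95},{"delta_pos":[0.1,-0.2,0],"turn":0,"jaw":0.95},{"delta_pos":[0.1,-0.2,0],"turn":0,"jaw":0.95},{"delta_pos":[0.1,-0.2,0],"turn":0,"jaw":0.95}]}}

```text
clock: 48.3
tool_pos: [0.6168, 0.0503, 0.0535]
eef_rot: [1.0, -0.003, 0.0, 0.0]
contact_force: [-0.1, 0.3, 0.7]
opening: 0.258
```

```bash
python3 - <<'E'
from h import *
import json
s=st(); cp=vision.camera_params('wrist');im=snap('wrist','w27'); 
json.dump({k:np.array(v).tolist() for k,v in cp.items()},open('cp27.json','w'))
from ov import *
overlay('w27','cp27.json',.6157,.0512,'o27')
E
```

```text
t 48.3 pos [0.6168 0.0503 0.0535] rot [ 1.e+00 -3.e-03  3.e-04  0.e+00] F [-0.1  0.3  0.7] op 0.258 q [ 0.08  0.98 -0.42  1.7   0.64  0.61 -0.73]
```

View pics/o27.png

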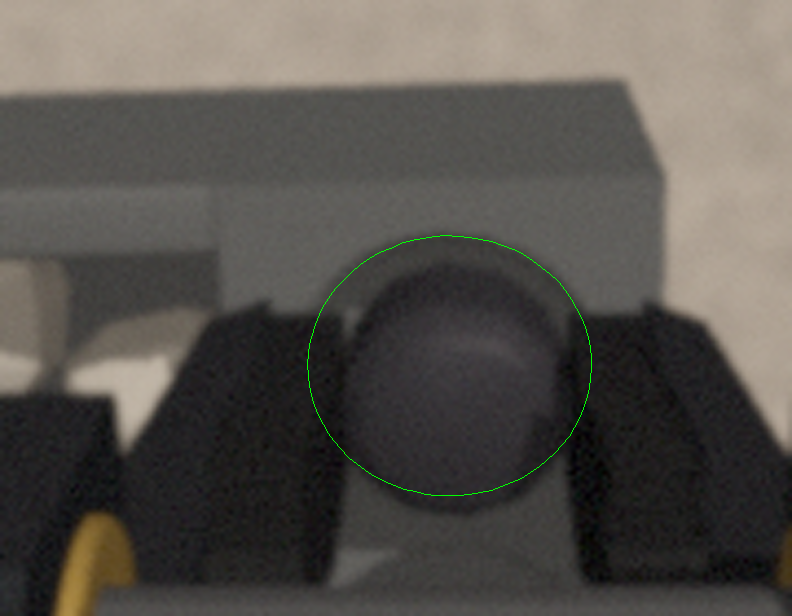

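{"name": "send_rows", "arguments": {"series": [{"delta_pos":[-0.1,0,0.1],"turn":0,"jaw":0.95},{"delta_pos":[-0.1,0,0.1],"turn":0,"jaw":0.95},{"delta_pos":[-0.1,0,0.1],"turn":0,"jaw":0.6},{"delta_pos":[-0.1,0,0.1],"turn":0,"jaw":0.55},{"delta_pos":[-0.1,0,0.1],"turn":0,"jaw":0.55},{"delta_pos":[-0.1,0,-1],"turn":0,"jaw":0.5},{"delta_pos":[-0.1,0,-4],"turn":0,"jaw":0.4},{"delta_pos":[-0.1,0,-8],"turn":0,"jaw":0.35}]}}

```text
clock: 49.02
tool_pos: [0.6135, 0.0497, 0.1321]
eef_rot: [1.0, -0.003, -0.003, 0.001]
contact_force: [-0.2, -0.4, 0.5]
opening: 0.628
```

{"name": "send_rows", "arguments": {"series": [{"delta_pos":[0,3,-4],"turn":0,"jaw":0.35},{"delta_pos":[0,6,-5],"turn":0,"jaw":0.35},{"delta_pos":[0,9,-5],"turn":0,"jaw":0.35},{"delta_pos":[0,11,-5],"turn":0,"jaw":0.35},{"delta_pos":[0,11,-5],"turn":0,"jaw":0.35},{"delta_pos":[0,11,-5],"turn":0,"jaw":0.35},{"delta_pos":[0,11,-5],"turn":0,"jaw":0.35}]}}

```text
clock: 49.6
tool_pos: [0.6149, -0.0581, 0.1837]
eef_rot: [1.0, -0.002, 0.0, -0.001]
contact_force: [-0.7, 0.3, -0.3]
opening: 0.651
```

```bash
python3 - <<'E'
from h import *
import json
vision.snapshot('wrist')
s=st(); cp=vision.camera_params('wrist');im=snap('wrist','w28'); 
json.dump({k:np.array(v).tolist() for k,v in cp.items()},open('cp28.json','w'))
cv2.imwrite('pics/w28z.png',cv2.resize(im[:240,180:440],None,fx=2.5,fy=2.5,interpolation=cv2.INTER_CUBIC))
im=snap('top','t28')
E
```

```text
t 49.65 pos [ 0.615  -0.0574  0.1836] rot [ 1.0e+00 -1.7e-03  2.0e-04 -9.0e-04] F [ 0.   0.3 -0.1] op 0.653 q [ 0.32  0.81 -0.56  1.64  0.53  0.85 -0.46]
```

View pics/w28z.png

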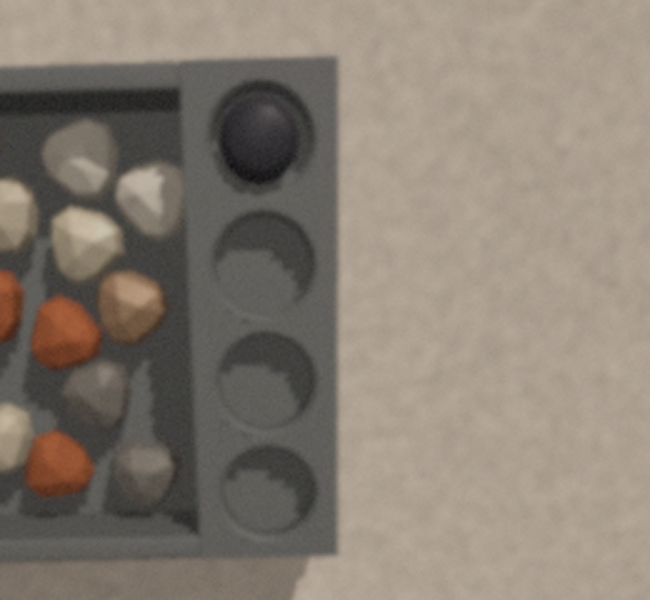

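```bash
python3 - <<'E'
from ov import *
cp=json.load(open('cp28.json'))
for x,y in [(264.5,265),(267,382),(270,491)]: print(ray('wrist',y/2.5,180+x/2.5,.04,cp)[:2].round(4))
im=cv2.imread('pics/t28.png');cv2.imwrite('pics/t28z.png',cv2.resize(im[160:280,300:440],None,fx=5,fy=5,interpolation=cv2.INTER_CUBIC))
E
```

```text
[0.6167 0.0146]
[ 0.6174 -0.0212]
[ 0.6184 -0.0569]
```

View pics/t28z.png

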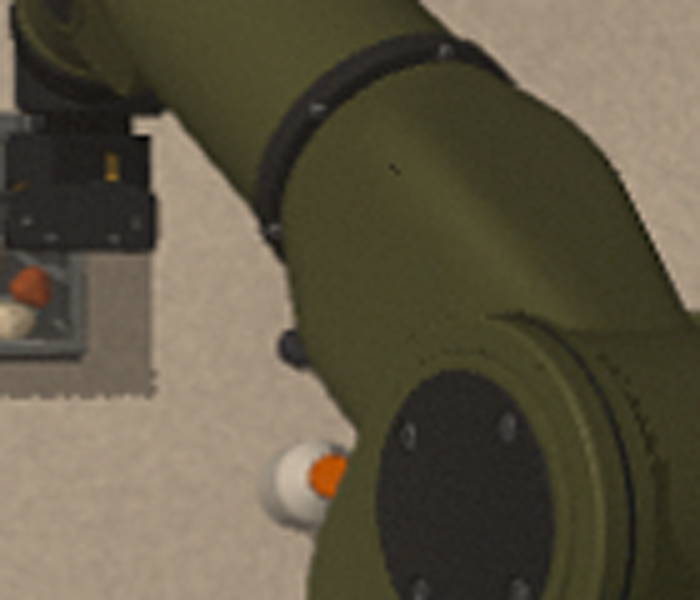

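{"name": "send_rows", "arguments": {"series": [{"delta_pos":[0,4,0],"turn":0,"jaw":0.35},{"delta_pos":[0,8,0],"turn":0,"jaw":0.35},{"delta_pos":[0.3,12,1],"turn":0,"jaw":0.35},{"delta_pos":[0.5,15,2],"turn":0,"jaw":0.35},{"delta_pos":[0.5,17.5,3.5],"turn":0,"jaw":0.35},{"delta_pos":[0.5,17.5,3.5],"turn":0,"jaw":0.35},{"delta_pos":[0.5,17.5,3.5],"turn":0,"jaw":0.35},{"delta_pos":[0.5,17.5,3.5],"turn":0,"jaw":0.35}]}}

```text
clock: 50.42
tool_pos: [0.6195, -0.2324, 0.1483]
eef_rot: [1.0, -0.002, 0.0, -0.001]
contact_force: [-0.1, 0.3, 0.9]
opening: 0.652
```

```bash
python3 - <<'E'
from h import *
vision.snapshot('wrist');vision.snapshot('wrist');vision.snapshot('wrist')
cabs('w29')
E
```

```text
t 50.57 pos [ 0.6198 -0.2322  0.149 ] rot [ 1.0e+00 -1.3e-03  7.0e-04 -5.0e-04] F [-0.5 -0.1  0.7] op 0.646 q [ 0.57  0.91 -0.56  1.52  0.57  0.88 -0.18]
blob px [149. 168.] 31 29 706 world [ 0.5124 -0.2075] shift [-1.074e+01 -2.450e+00 -1.000e-02]
blob px [294.9 176.5] 28 30 618 world [ 0.6289 -0.2147] shift [ 0.9  -1.75  0.  ]
```

View pics/w29.png

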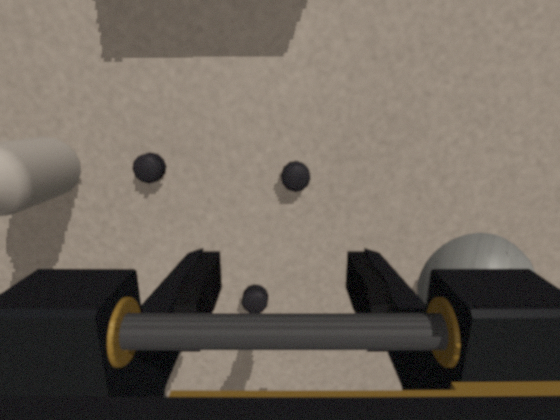

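{"name": "send_rows", "arguments": {"series": [{"delta_pos":[0.9,-1.75,4],"turn":0,"jaw":0.35},{"delta_pos":[0.9,-1.75,8],"turn":0,"jaw":0.4},{"delta_pos":[0.9,-1.75,11.5],"turn":0,"jaw":0.5},{"delta_pos":[0.9,-1.75,13.25],"turn":0,"jaw":0.55},{"delta_pos":[0.9,-1.75,13.25],"turn":0,"jaw":0.6},{"delta_pos":[0.9,-1.75,13.25],"turn":0,"jaw":0.65},{"delta_pos":[0.9,-1.75,13.25],"turn":0,"jaw":0.65}]}}

```text
clock: 51.2
tool_pos: [0.6286, -0.2165, 0.0161]
eef_rot: [1.0, -0.002, 0.0, -0.0]
contact_force: [0.6, 0.5, 0.6]
opening: 0.346
```

```bash
cat >> h.py <<'E'
def near(f,z=.008):
    s=st(); cp=vision.camera_params('wrist'); im=snap('wrist',f)
    t=s['tool_pos']; print('tcp proj',proj('wrist',[[t[0],t[1],z]],cp).round(1))
    cv2.imwrite('pics/'+f+'z.png',cv2.resize(im[200:330,190:380],None,fx=4,fy=4,interpolation=cv2.INTER_CUBIC))
    import json; json.dump({k:np.array(v).tolist() for k,v in cp.items()},open('cp_'+f+'.json','w'))
E
python3 - <<'E'
from h import *
near('w30')
E
```

```text
t 51.2 pos [ 0.6286 -0.2165  0.0161] rot [ 1.0e+00 -2.4e-03  4.0e-04 -1.0e-04] F [0.6 0.5 0.6] op 0.346 q [ 0.5   1.08 -0.46  1.55  0.68  0.67 -0.3 ]
tcp proj [[284.6 270.8]]
```

View pics/w30z.png

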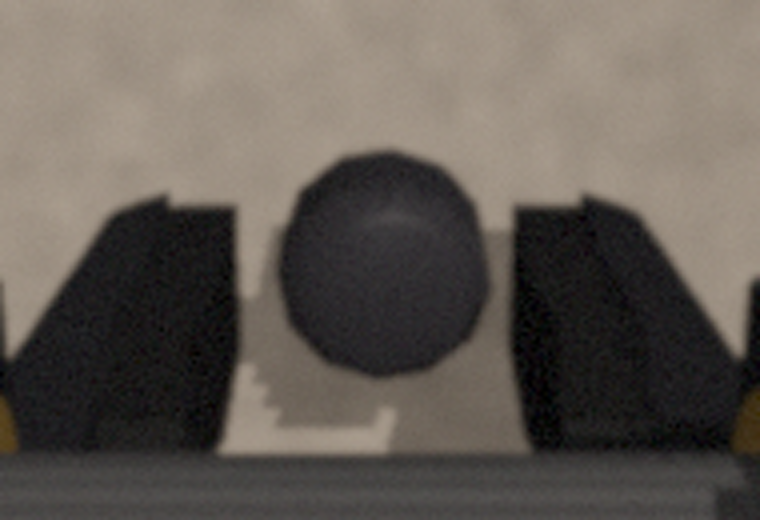

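{"name": "send_rows", "arguments": {"series": [{"delta_pos":[0,-0.2,0],"turn":0,"jaw":0.65},{"delta_pos":[0,-0.2,0],"turn":0,"jaw":0.95},{"delta_pos":[0,-0.2,0],"turn":0,"jaw":0.95},{"delta_pos":[0,-0.2,0],"turn":0,"jaw":0.95},{"delta_pos":[0,-0.2,0],"turn":0,"jaw":0.95},{"delta_pos":[0,-0.2,0],"turn":0,"jaw":0.95}]}}

```text
clock: 51.75
tool_pos: [0.6283, -0.2149, 0.0162]
eef_rot: [1.0, -0.003, 0.0, -0.0]
contact_force: [0.5, 1.6, 5.2]
opening: 0.256
```

```bash
python3 - <<'E'
from h import *
near('w31')
E
```

```text
t 51.75 pos [ 0.6283 -0.2149  0.0162] rot [ 1.0e+00 -2.9e-03  4.0e-04 -2.0e-04] F [0.5 1.6 5.2] op 0.256 q [ 0.5   1.08 -0.46  1.55  0.68  0.67 -0.3 ]
tcp proj [[284.6 270.7]]
```

View pics/w31z.png

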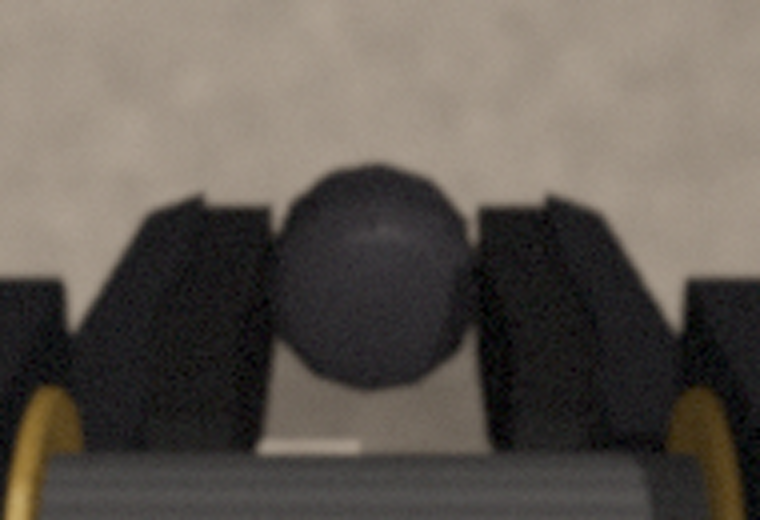

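{"name": "send_rows", "arguments": {"series": [{"delta_pos":[0,0,-2],"turn":0,"jaw":0.95},{"delta_pos":[0,0,-5],"turn":0,"jaw":0.95},{"delta_pos":[0,0,-8],"turn":0,"jaw":0.95},{"delta_pos":[0,-2,-9],"turn":0,"jaw":0.95},{"delta_pos":[-0.3,-6,-9],"turn":0,"jaw":0.95},{"delta_pos":[-0.6,-10,-9],"turn":0,"jaw":0.95},{"delta_pos":[-0.9,-14,-9],"turn":0,"jaw":0.95},{"delta_pos":[-1.2,-18,-9],"turn":0,"jaw":0.95}]}}

```text
clock: 52.47
tool_pos: [0.6166, -0.0345, 0.1055]
eef_rot: [1.0, -0.004, -0.0, 0.0]
contact_force: [0.3, 1.0, 0.4]
opening: 0.26
```

{"name": "send_rows", "arguments": {"series": [{"delta_pos":[0,-3,0],"turn":0,"jaw":0.95},{"delta_pos":[0,-4.9,0],"turn":0,"jaw":0.95},{"delta_pos":[0,-4.9,1],"turn":0,"jaw":0.95},{"delta_pos":[0,-4.9,2.5],"turn":0,"jaw":0.95},{"delta_pos":[0,-4.9,3.3],"turn":0,"jaw":0.95},{"delta_pos":[0,-4.9,3.3],"turn":0,"jaw":0.95},{"delta_pos":[0,-4.9,3.3],"turn":0,"jaw":0.95}]}}

```text
clock: 53.05
tool_pos: [0.6169, 0.012, 0.0718]
eef_rot: [1.0, -0.004, -0.001, 0.001]
contact_force: [0.1, -0.1, 0.5]
opening: 0.259
```

```bash
python3 - <<'E'
from h import *
vision.snapshot('wrist')
near('w32')
from ov import *
overlay('w32','cp_w32.json',.6165,.0148,'o32')
E
```

```text
t 53.1 pos [0.6175 0.0124 0.0725] rot [ 1.0e+00 -3.8e-03 -1.0e-04  3.0e-04] F [-0.1 -0.3 -0. ] op 0.26 q [ 0.15  0.95 -0.44  1.7   0.63  0.64 -0.66]
tcp proj [[284.2 228.9]]
```

View pics/o32.png

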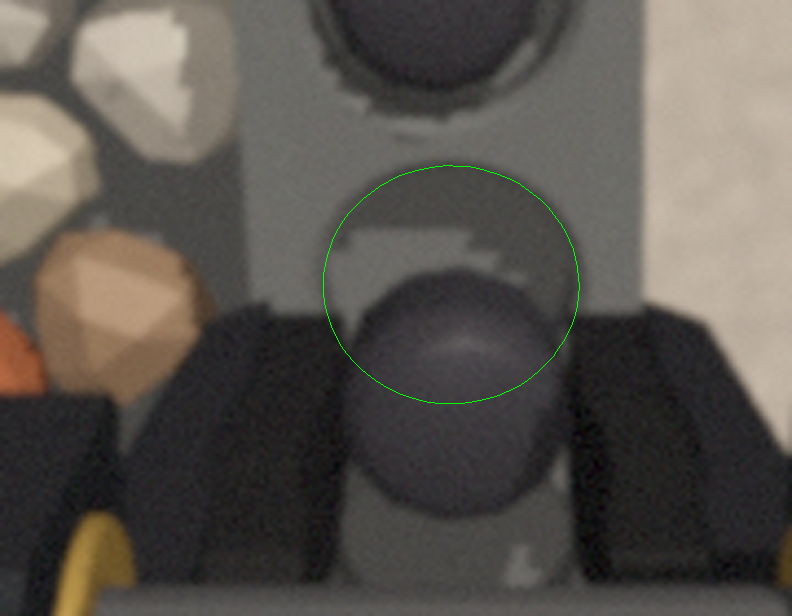

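{"name": "send_rows", "arguments": {"series": [{"delta_pos":[-0.1,-0.18,0.7],"turn":0,"jaw":0.95},{"delta_pos":[-0.1,-0.18,1.4],"turn":0,"jaw":0.95},{"delta_pos":[-0.1,-0.18,1.9],"turn":0,"jaw":0.95},{"delta_pos":[-0.1,-0.18,1.9],"turn":0,"jaw":0.95},{"delta_pos":[-0.1,-0.18,1.9],"turn":0,"jaw":0.95}]}}

```text
clock: 53.57
tool_pos: [0.616, 0.0155, 0.0531]
eef_rot: [1.0, -0.003, -0.0, 0.0]
contact_force: [-0.2, -0.0, 0.3]
opening: 0.259
```

```bash
python3 - <<'E'
from h import *
near('w33')
from ov import *
overlay('w33','cp_w33.json',.6165,.0148,'o33')
E
```

```text
t 53.57 pos [0.616  0.0155 0.0531] rot [ 1.0e+00 -2.9e-03 -5.0e-04  1.0e-04] F [-0.2 -0.   0.3] op 0.259 q [ 0.13  0.98 -0.42  1.71  0.64  0.6  -0.68]
tcp proj [[284.3 240.6]]
```

View pics/o33.png

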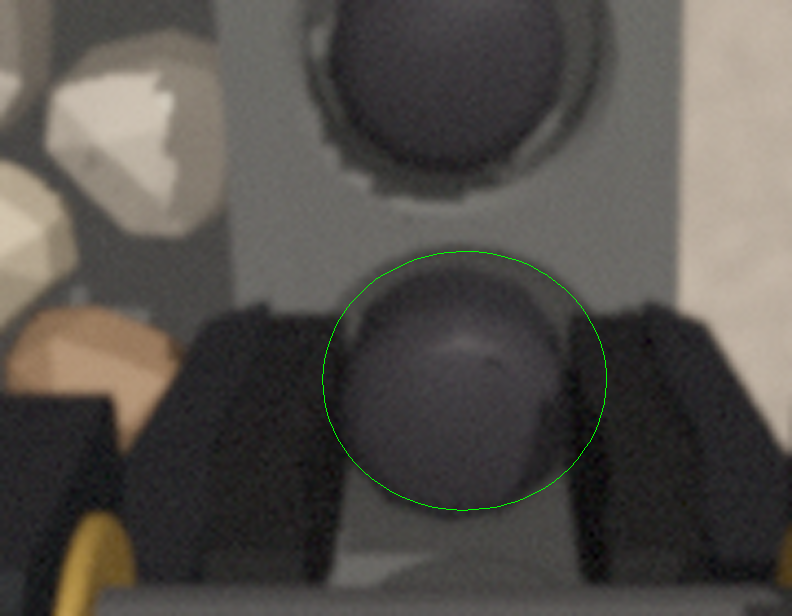

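{"name": "send_rows", "arguments": {"series": [{"delta_pos":[0.05,0.1,0],"turn":0,"jaw":0.95},{"delta_pos":[0.05,0.1,0],"turn":0,"jaw":0.95},{"delta_pos":[0.05,0.1,0],"turn":0,"jaw":0.6},{"delta_pos":[0.05,0.1,0],"turn":0,"jaw":0.55},{"delta_pos":[0.05,0.1,0],"turn":0,"jaw":0.55},{"delta_pos":[0.05,0.1,-1],"turn":0,"jaw":0.5},{"delta_pos":[0.05,0.1,-4],"turn":0,"jaw":0.4},{"delta_pos":[0.05,0.1,-8],"turn":0,"jaw":0.35}]}}

```text
clock: 54.28
tool_pos: [0.6147, 0.0141, 0.1326]
eef_rot: [1.0, -0.003, -0.003, 0.0]
contact_force: [1.4, 0.6, 0.0]
opening: 0.627
```

{"name": "send_rows", "arguments": {"series": [{"delta_pos":[-0.2,3.5,-2],"turn":0,"jaw":0.35},{"delta_pos":[-0.4,7.5,-3],"turn":0,"jaw":0.35},{"delta_pos":[-0.6,11.5,-3],"turn":0,"jaw":0.35},{"delta_pos":[-0.8,15.5,-3],"turn":0,"jaw":0.35},{"delta_pos":[-1,19.5,-3],"turn":0,"jaw":0.35},{"delta_pos":[-1.2,23.5,-3],"turn":0,"jaw":0.35},{"delta_pos":[-1.6,27.5,-3],"turn":0,"jaw":0.35},{"delta_pos":[-2,31,-3],"turn":0,"jaw":0.35}]}}

```text
clock: 54.95
tool_pos: [0.5943, -0.2987, 0.1645]
eef_rot: [1.0, -0.004, 0.0, 0.001]
contact_force: [0.3, -0.9, -0.2]
opening: 0.651
```

{"name": "send_rows", "arguments": {"series": [{"delta_pos":[0,2.5,0.7],"turn":0,"jaw":0.35},{"delta_pos":[0,2.5,0.7],"turn":0,"jaw":0.35},{"delta_pos":[0,2.5,0.7],"turn":0,"jaw":0.35},{"delta_pos":[0,2.5,0.7],"turn":0,"jaw":0.35}]}}

```text
clock: 55.28
tool_pos: [0.5952, -0.3189, 0.1573]
eef_rot: [1.0, -0.002, 0.0, -0.001]
contact_force: [0.1, 0.6, -0.1]
opening: 0.651
```

```bash
python3 - <<'E'
from h import *
vision.snapshot('wrist');vision.snapshot('wrist')
cabs('w34')
E
```

```text
t 55.38 pos [ 0.5957 -0.318   0.1574] rot [ 1.0e+00 -1.4e-03  5.0e-04 -6.0e-04] F [ 0.2 -0.1  0.1] op 0.653 q [ 0.71  0.91 -0.58  1.47  0.57  0.93 -0.04]
blob px [172.8  53.5] 33 34 840 world [ 0.5122 -0.2075] shift [-8.370e+00 -1.102e+01  1.000e-02]
blob px [281.2 204.1] 26 29 565 world [ 0.5936 -0.3257] shift [-0.21  0.77 -0.  ]
```

View pics/w34.png

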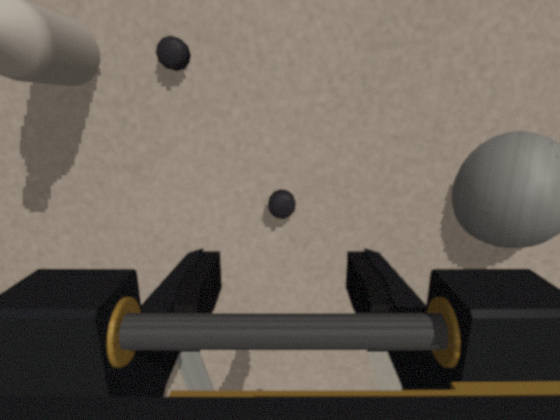

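{"name": "send_rows", "arguments": {"series": [{"delta_pos":[-0.2,0.75,4],"turn":0,"jaw":0.35},{"delta_pos":[-0.2,0.75,8],"turn":0,"jaw":0.4},{"delta_pos":[-0.2,0.75,12],"turn":0,"jaw":0.5},{"delta_pos":[-0.2,0.75,14.1],"turn":0,"jaw":0.55},{"delta_pos":[-0.2,0.75,14.1],"turn":0,"jaw":0.6},{"delta_pos":[-0.2,0.75,14.1],"turn":0,"jaw":0.65},{"delta_pos":[-0.2,0.75,14.1],"turn":0,"jaw":0.65}]}}

```text
clock: 56.02
tool_pos: [0.5936, -0.3266, 0.0161]
eef_rot: [1.0, -0.002, 0.0, -0.0]
contact_force: [-0.2, -0.2, 0.1]
opening: 0.347
```

```bash
python3 - <<'E'
from h import *
near('w35')
E
```

```text
t 56.02 pos [ 0.5936 -0.3266  0.0161] rot [ 1.0e+00 -2.2e-03  3.0e-04 -2.0e-04] F [-0.2 -0.2  0.1] op 0.347 q [ 0.68  1.1  -0.48  1.5   0.68  0.71 -0.11]
tcp proj [[284.6 270.9]]
```

View pics/w35z.png

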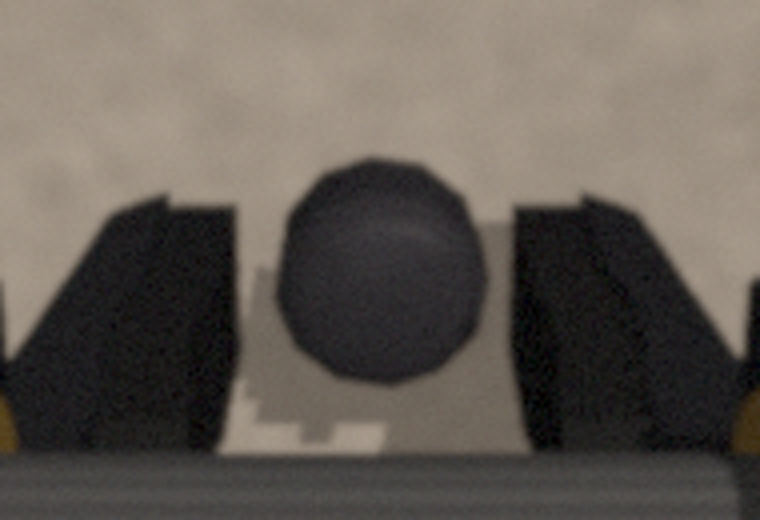

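{"name": "send_rows", "arguments": {"series": [{"delta_pos":[0,-0.1,0],"turn":0,"jaw":0.65},{"delta_pos":[0,-0.1,0],"turn":0,"jaw":0.95},{"delta_pos":[0,-0.1,0],"turn":0,"jaw":0.95},{"delta_pos":[0,-0.1,0],"turn":0,"jaw":0.95},{"delta_pos":[0,-0.1,0],"turn":0,"jaw":0.95},{"delta_pos":[0,-0.1,0],"turn":0,"jaw":0.95},{"delta_pos":[0,-0.1,-2],"turn":0,"jaw":0.95},{"delta_pos":[0,-0.1,-5],"turn":0,"jaw":0.95}]}}

```text
clock: 56.73
tool_pos: [0.5901, -0.3264, 0.063]
eef_rot: [1.0, -0.003, -0.003, -0.001]
contact_force: [0.2, -0.5, -0.2]
opening: 0.256
```

{"name": "send_rows", "arguments": {"series": [{"delta_pos":[0,0,-3],"turn":0,"jaw":0.95},{"delta_pos":[0.2,-2,-4],"turn":0,"jaw":0.95},{"delta_pos":[0.5,-6,-4.5],"turn":0,"jaw":0.95},{"delta_pos":[1,-10,-4.5],"turn":0,"jaw":0.95},{"delta_pos":[1.5,-14,-4.5],"turn":0,"jaw":0.95},{"delta_pos":[2,-18,-4.5],"turn":0,"jaw":0.95},{"delta_pos":[2.4,-22,-4.5],"turn":0,"jaw":0.95},{"delta_pos":[2.4,-26,-4.5],"turn":0,"jaw":0.95}]}}

```text
clock: 57.4
tool_pos: [0.619, -0.0655, 0.1106]
eef_rot: [1.0, -0.003, 0.001, 0.0]
contact_force: [0.6, 0.7, -0.7]
opening: 0.261
```

{"name": "send_rows", "arguments": {"series": [{"delta_pos":[0,-3,0],"turn":0,"jaw":0.95},{"delta_pos":[-0.1,-4.4,0],"turn":0,"jaw":0.95},{"delta_pos":[-0.1,-4.4,1],"turn":0,"jaw":0.95},{"delta_pos":[-0.1,-4.4,2.5],"turn":0,"jaw":0.95},{"delta_pos":[-0.1,-4.4,3.7],"turn":0,"jaw":0.95},{"delta_pos":[-0.1,-4.4,3.7],"turn":0,"jaw":0.95},{"delta_pos":[-0.1,-4.4,3.7],"turn":0,"jaw":0.95},{"delta_pos":[-0.1,-4.4,3.7],"turn":0,"jaw":0.95}]}}

```text
clock: 58.07
tool_pos: [0.6178, -0.0246, 0.0736]
eef_rot: [1.0, -0.004, 0.0, 0.0]
contact_force: [0.0, 0.1, 0.1]
opening: 0.259
```

```bash
python3 - <<'E'
from h import *
vision.snapshot('wrist')
near('w36')
from ov import *
overlay('w36','cp_w36.json',.6172,-.021,'o36')
E
```

```text
t 58.12 pos [ 0.618  -0.0241  0.074 ] rot [ 1.0e+00 -3.8e-03  4.0e-04  2.0e-04] F [-0.1  0.1  0.2] op 0.264 q [ 0.21  0.95 -0.45  1.7   0.63  0.64 -0.6 ]
tcp proj [[284.1 228.1]]
```

View pics/o36.png

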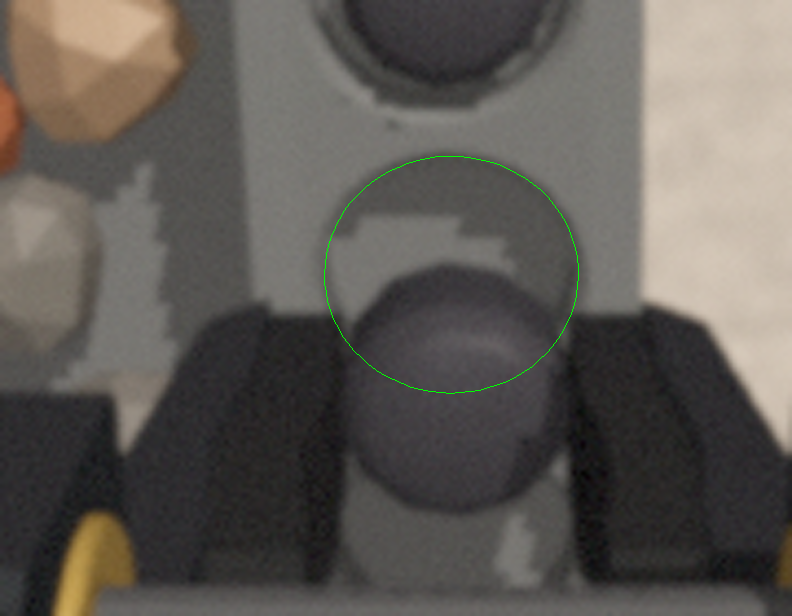

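{"name": "send_rows", "arguments": {"series": [{"delta_pos":[-0.05,-0.15,0.7],"turn":0,"jaw":0.95},{"delta_pos":[-0.05,-0.15,1.4],"turn":0,"jaw":0.95},{"delta_pos":[-0.05,-0.15,2.05],"turn":0,"jaw":0.95},{"delta_pos":[-0.05,-0.15,2.05],"turn":0,"jaw":0.95},{"delta_pos":[-0.05,-0.15,2.05],"turn":0,"jaw":0.95}]}}

```text
clock: 58.58
tool_pos: [0.6168, -0.0214, 0.0526]
eef_rot: [1.0, -0.003, -0.001, 0.0]
contact_force: [-0.1, -0.4, -0.1]
opening: 0.258
```

```bash
python3 - <<'E'
from h import *
near('w37')
from ov import *
overlay('w37','cp_w37.json',.6172,-.021,'o37')
E
```

```text
t 58.58 pos [ 0.6168 -0.0214  0.0526] rot [ 1.0e+00 -2.8e-03 -6.0e-04  1.0e-04] F [-0.1 -0.4 -0.1] op 0.258 q [ 0.19  0.98 -0.42  1.7   0.65  0.6  -0.62]
tcp proj [[284.4 241.1]]
```

View pics/o37.png

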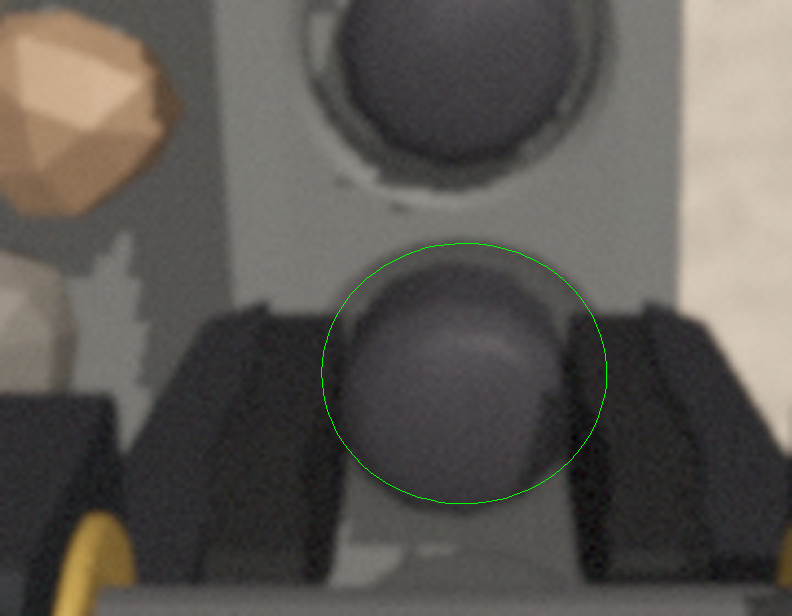

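{"name": "send_rows", "arguments": {"series": [{"delta_pos":[0,0,0],"turn":0,"jaw":0.6},{"delta_pos":[0,0,0],"turn":0,"jaw":0.55},{"delta_pos":[0,0,0],"turn":0,"jaw":0.55},{"delta_pos":[0,0,-1],"turn":0,"jaw":0.5},{"delta_pos":[0,0,-4],"turn":0,"jaw":0.4},{"delta_pos":[0,0,-8],"turn":0,"jaw":0.35},{"delta_pos":[-1,2,-11],"turn":7,"jaw":0.35},{"delta_pos":[-2,5,-12],"turn":14,"jaw":0.35}]}}

```text
clock: 59.3
tool_pos: [0.6001, -0.0666, 0.179]
eef_rot: [0.992, -0.124, 0.005, -0.003]
contact_force: [1.3, 1.1, -0.9]
opening: 0.649
```

```bash
python3 - <<'E'
from h import *
s=st(); print(to_tool([.512,-.2075,.16],s=s), R.from_quat(s['eef_rot']).as_matrix()[:,0].round(3))
E
```

```text
t 59.3 pos [ 0.6001 -0.0666  0.179 ] rot [ 0.9922 -0.1245  0.0046 -0.0029] F [ 1.3  1.1 -0.9] op 0.649 q [ 0.31  0.78 -0.48  1.7   0.48  0.77 -0.65]
[-5.07 15.84  1.75] [ 0.969 -0.247  0.008]
```

{"name": "send_rows", "arguments": {"series": [{"delta_pos":[-0.6,2.5,0.5],"turn":7.1,"jaw":0.35},{"delta_pos":[-1.2,5,1],"turn":14.2,"jaw":0.35},{"delta_pos":[-1.8,7.5,1.5],"turn":21.3,"jaw":0.35},{"delta_pos":[-2.5,10,1.7],"turn":28.4,"jaw":0.35},{"delta_pos":[-3.2,12,1.7],"turn":35.5,"jaw":0.35},{"delta_pos":[-4,13.5,1.7],"turn":42.6,"jaw":0.35},{"delta_pos":[-5,15,1.7],"turn":49.7,"jaw":0.35},{"delta_pos":[-5.1,15.8,1.7],"turn":56.8,"jaw":0.35}]}}

```text
clock: 59.97
tool_pos: [0.5056, -0.2137, 0.1569]
eef_rot: [0.811, -0.585, -0.001, 0.001]
contact_force: [0.4, -0.2, 0.4]
opening: 0.649
```

{"name": "send_rows", "arguments": {"series": [{"delta_pos":[0,0,0],"turn":7.1,"jaw":0.35},{"delta_pos":[0,0,0],"turn":14.2,"jaw":0.35},{"delta_pos":[0,0,0],"turn":19,"jaw":0.35},{"delta_pos":[0,0,0],"turn":19,"jaw":0.35},{"delta_pos":[0,0,0],"turn":19,"jaw":0.35},{"delta_pos":[0,0,0],"turn":19,"jaw":0.35}]}}

```text
clock: 60.47
tool_pos: [0.5085, -0.2116, 0.1566]
eef_rot: [0.707, -0.707, 0.0, -0.0]
contact_force: [-0.1, -1.3, -0.2]
opening: 0.648
```

```bash
python3 - <<'E'
from h import *
vision.snapshot('wrist');
cabs('w38')
s=r.get_state(); print(R.from_quat(s['eef_rot']).as_matrix()[:,0].round(3))
E
```

```text
t 60.52 pos [ 0.5084 -0.2117  0.1565] rot [-7.069e-01  7.073e-01 -1.000e-04  2.000e-04] F [0.3 0.3 0.8] op 0.649 q [ 0.38  0.73 -0.11  1.88  0.14  0.54 -1.4 ]
blob px [43.8 44.4] 38 49 1109 world [ 0.625  -0.0322] shift [-1.795e+01 -1.165e+01  1.000e-02]
blob px [ 9.1 51.7] 23 48 814 world [ 0.62   -0.0048] shift [-2.069e+01 -1.115e+01  1.000e-02]
blob px [278.4 190.7] 27 28 547 world [ 0.5122 -0.2079] shift [-0.37 -0.38  0.  ]
[-0.001 -1.    -0.   ]
```

View pics/w38.png

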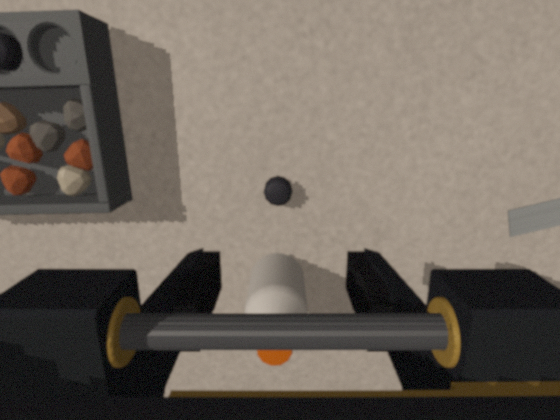

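```bash
python3 - <<'E'
from h import *
print(ray('wrist',254,276,0)[:2], ray('wrist',352,275,.105)[:2])
E
```

```text
[ 0.45163079 -0.20545712] [ 0.43029428 -0.20672532]
```

{"name": "send_rows", "arguments": {"series": [{"delta_pos":[-0.37,-0.4,3],"turn":0,"jaw":0.35},{"delta_pos":[-0.37,-0.4,7],"turn":0,"jaw":0.4},{"delta_pos":[-0.37,-0.4,10.5],"turn":0,"jaw":0.5},{"delta_pos":[-0.37,-0.4,13],"turn":0,"jaw":0.55},{"delta_pos":[-0.37,-0.4,14],"turn":0,"jaw":0.6},{"delta_pos":[-0.37,-0.4,14],"turn":0,"jaw":0.65},{"delta_pos":[-0.37,-0.4,14],"turn":0,"jaw":0.65}]}}

```text
clock: 61.15
tool_pos: [0.5126, -0.2082, 0.0166]
eef_rot: [-0.706, 0.708, -0.0, 0.0]
contact_force: [0.2, 0.8, 0.0]
opening: 0.352
```

```bash
python3 - <<'E'
from h import *
near('w39')
E
```

```text
t 61.15 pos [ 0.5126 -0.2082  0.0166] rot [-7.063e-01  7.079e-01 -1.000e-04  1.000e-04] F [0.2 0.8 0. ] op 0.352 q [ 0.34  0.97 -0.06  1.92  0.18  0.26 -1.44]
tcp proj [[282.7 269.6]]
```

View pics/w39z.png

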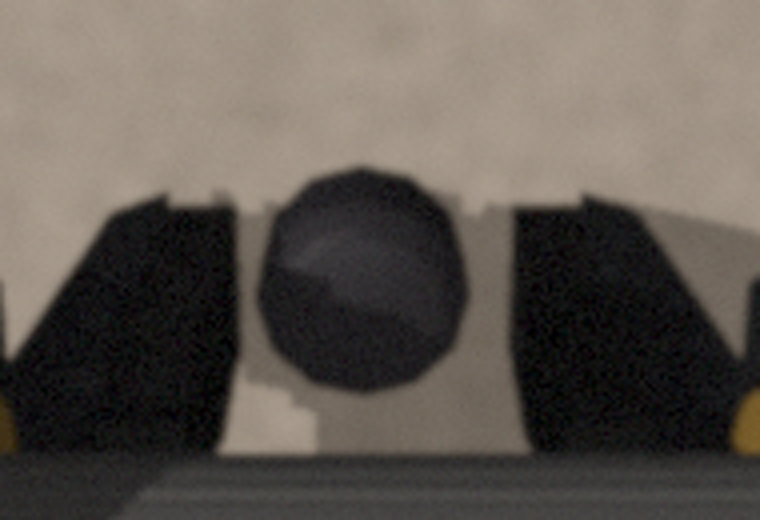

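{"name": "send_rows", "arguments": {"series": [{"delta_pos":[-0.2,0,0],"turn":0,"jaw":0.65},{"delta_pos":[-0.2,0,0],"turn":0,"jaw":0.95},{"delta_pos":[-0.2,0,0],"turn":0,"jaw":0.95},{"delta_pos":[-0.2,0,0],"turn":0,"jaw":0.95},{"delta_pos":[-0.2,0,0],"turn":0,"jaw":0.95},{"delta_pos":[-0.2,0,0],"turn":0,"jaw":0.95},{"delta_pos":[-0.2,0,-2],"turn":0,"jaw":0.95},{"delta_pos":[-0.2,0,-5],"turn":0,"jaw":0.95}]}}

```text
clock: 61.87
tool_pos: [0.5108, -0.2054, 0.0653]
eef_rot: [-0.706, 0.708, 0.002, -0.001]
contact_force: [0.7, 0.1, 0.4]
opening: 0.256
```

{"name": "send_rows", "arguments": {"series": [{"delta_pos":[0,0,-4],"turn":0,"jaw":0.95},{"delta_pos":[0,0,-8],"turn":0,"jaw":0.95},{"delta_pos":[-1,-1,-9],"turn":-7,"jaw":0.95},{"delta_pos":[-3,-2.5,-9],"turn":-14,"jaw":0.95},{"delta_pos":[-5,-4,-9],"turn":-21,"jaw":0.95},{"delta_pos":[-7,-5.5,-9],"turn":-28,"jaw":0.95},{"delta_pos":[-9,-7,-9],"turn":-35,"jaw":0.95},{"delta_pos":[-11,-8.5,-9],"turn":-42,"jaw":0.95}]}}

```text
clock: 62.53
tool_pos: [0.5981, -0.0955, 0.1569]
eef_rot: [0.914, -0.405, 0.0, 0.0]
contact_force: [0.5, -0.0, -0.4]
opening: 0.256
```

```bash
python3 - <<'E'
from h import *
s=st(); print(to_tool([.618,-.057,.11],s=s)); x=R.from_quat(s['eef_rot']).as_matrix()[:,0]; print(np.degrees(np.arctan2(x[1],x[0])))
E
```

```text
t 62.53 pos [ 0.5981 -0.0955  0.1569] rot [ 9.142e-01 -4.052e-01  4.000e-04  2.000e-04] F [ 0.5 -0.  -0.4] op 0.256 q [ 0.25  0.79 -0.3   1.71  0.34  0.69 -1.06]
[-1.52 -4.06  4.69]
-47.80723346052635
```

{"name": "send_rows", "arguments": {"series": [{"delta_pos":[-0.3,-0.8,0],"turn":-7,"jaw":0.95},{"delta_pos":[-0.7,-1.6,0],"turn":-14,"jaw":0.95},{"delta_pos":[-1.1,-2.6,1],"turn":-21,"jaw":0.95},{"delta_pos":[-1.5,-4,2],"turn":-28,"jaw":0.95},{"delta_pos":[-1.5,-4,3],"turn":-35,"jaw":0.95},{"delta_pos":[-1.5,-4,4],"turn":-42,"jaw":0.95},{"delta_pos":[-1.5,-4,4.7],"turn":-47.8,"jaw":0.95},{"delta_pos":[-1.5,-4,4.7],"turn":-47.8,"jaw":0.95}]}}

```text
clock: 63.2
tool_pos: [0.6161, -0.0591, 0.1079]
eef_rot: [1.0, -0.002, -0.001, 0.0]
contact_force: [0.0, 0.7, -0.2]
opening: 0.259
```

{"name": "send_rows", "arguments": {"series": [{"delta_pos":[0,0,1.5],"turn":0,"jaw":0.95},{"delta_pos":[0,0,3],"turn":0,"jaw":0.95},{"delta_pos":[0,0,3.6],"turn":0,"jaw":0.95},{"delta_pos":[0,0,3.6],"turn":0,"jaw":0.95},{"delta_pos":[0,0,3.6],"turn":0,"jaw":0.95}]}}

```text
clock: 63.62
tool_pos: [0.6176, -0.0585, 0.0737]
eef_rot: [1.0, -0.004, 0.0, 0.0]
contact_force: [0.3, 0.8, 0.7]
opening: 0.255
```

```bash
python3 - <<'E'
from h import *
vision.snapshot('wrist')
near('w40')
from ov import *
overlay('w40','cp_w40.json',.618,-.057,'o40')
E
```

```text
t 63.67 pos [ 0.6179 -0.0584  0.0741] rot [ 1.0e+00 -3.5e-03  6.0e-04  1.0e-04] F [ 0.5 -0.9  0.1] op 0.258 q [ 0.27  0.95 -0.46  1.69  0.64  0.65 -0.55]
tcp proj [[284.  228.1]]
```

View pics/o40.png

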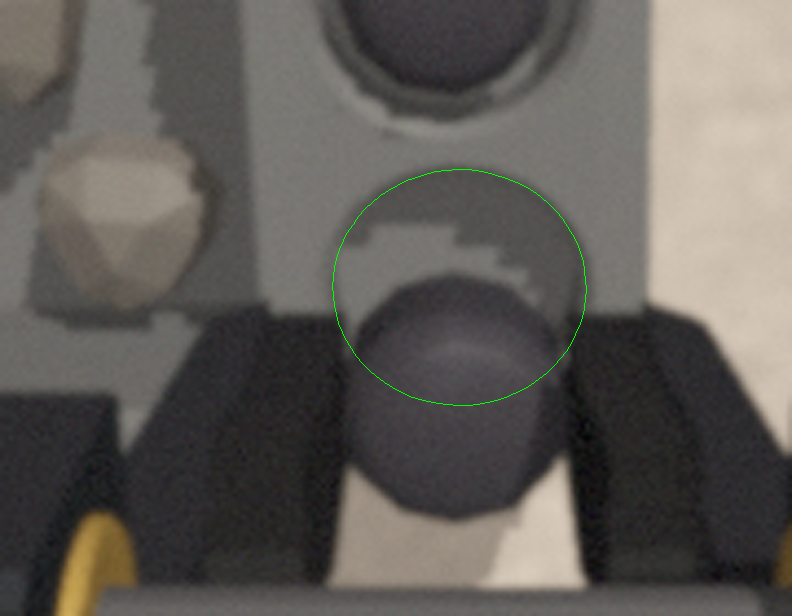

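{"name": "send_rows", "arguments": {"series": [{"delta_pos":[0,-0.12,0.7],"turn":0,"jaw":0.95},{"delta_pos":[0,-0.12,1.4],"turn":0,"jaw":0.95},{"delta_pos":[0,-0.12,2.05],"turn":0,"jaw":0.95},{"delta_pos":[0,-0.12,2.05],"turn":0,"jaw":0.95},{"delta_pos":[0,-0.12,2.05],"turn":0,"jaw":0.95}]}}

```text
clock: 64.13
tool_pos: [0.617, -0.0572, 0.052]
eef_rot: [1.0, -0.003, -0.0, 0.0]
contact_force: [-0.3, 0.3, 0.1]
opening: 0.259
```

```bash
python3 - <<'E'
from h import *
near('w41')
from ov import *
overlay('w41','cp_w41.json',.618,-.057,'o41')
E
```

```text
t 64.13 pos [ 0.617  -0.0572  0.052 ] rot [ 1.e+00 -3.e-03 -5.e-04  1.e-04] F [-0.3  0.3  0.1] op 0.259 q [ 0.26  0.98 -0.43  1.7   0.66  0.61 -0.56]
tcp proj [[284.4 241.4]]
```

View pics/o41.png

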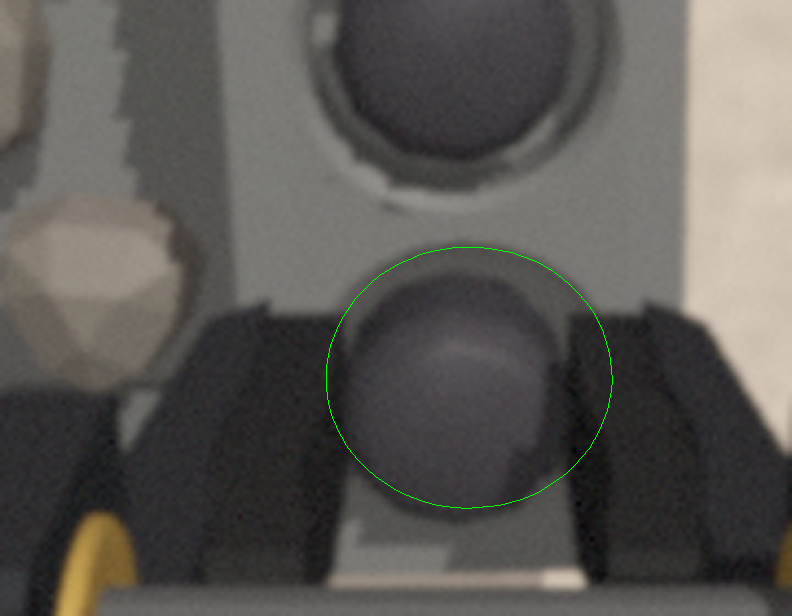

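{"name": "send_rows", "arguments": {"series": [{"delta_pos":[0.08,-0.07,0],"turn":0,"jaw":0.95},{"delta_pos":[0.08,-0.07,0],"turn":0,"jaw":0.95},{"delta_pos":[0.08,-0.07,0],"turn":0,"jaw":0.6},{"delta_pos":[0.08,-0.07,0],"turn":0,"jaw":0.55},{"delta_pos":[0.08,-0.07,0],"turn":0,"jaw":0.55},{"delta_pos":[0.08,-0.07,-1],"turn":0,"jaw":0.5},{"delta_pos":[0.08,-0.07,-4],"turn":0,"jaw":0.5},{"delta_pos":[0.08,-0.07,-8],"turn":0,"jaw":0.5}]}}

```text
clock: 64.85
tool_pos: [0.616, -0.0567, 0.1315]
eef_rot: [1.0, -0.003, -0.003, 0.0]
contact_force: [1.7, -0.1, 0.2]
opening: 0.496
```

{"name": "send_rows", "arguments": {"series": [{"delta_pos":[-1,1,-4],"turn":0,"jaw":0.5},{"delta_pos":[-3,2.5,-7],"turn":0,"jaw":0.5},{"delta_pos":[-4,2.5,-8],"turn":0,"jaw":0.5},{"delta_pos":[-4,2.5,-8],"turn":0,"jaw":0.5},{"delta_pos":[-4,2.5,-8],"turn":0,"jaw":0.5},{"delta_pos":[-4,2.5,-8],"turn":0,"jaw":0.5}]}}

```text
clock: 65.35
tool_pos: [0.5779, -0.0806, 0.2115]
eef_rot: [1.0, -0.003, -0.001, -0.0]
contact_force: [0.7, -0.1, -1.0]
opening: 0.5
```

```bash
python3 - <<'E'
from h import *
vision.snapshot('wrist');st()
im=snap('wrist','w42');cv2.imwrite('pics/w42z.png',cv2.resize(im[:250,150:450],None,fx=2.4,fy=2.4,interpolation=cv2.INTER_CUBIC))
snap('scene','s42')
E
```

```text
t 65.4 pos [ 0.5779 -0.0805  0.2111] rot [ 1.0e+00 -2.5e-03 -1.0e-03 -4.0e-04] F [ 0.3  0.3 -0.2] op 0.501 q [ 0.39  0.73 -0.58  1.72  0.51  0.84 -0.42]
```

View pics/w42z.png

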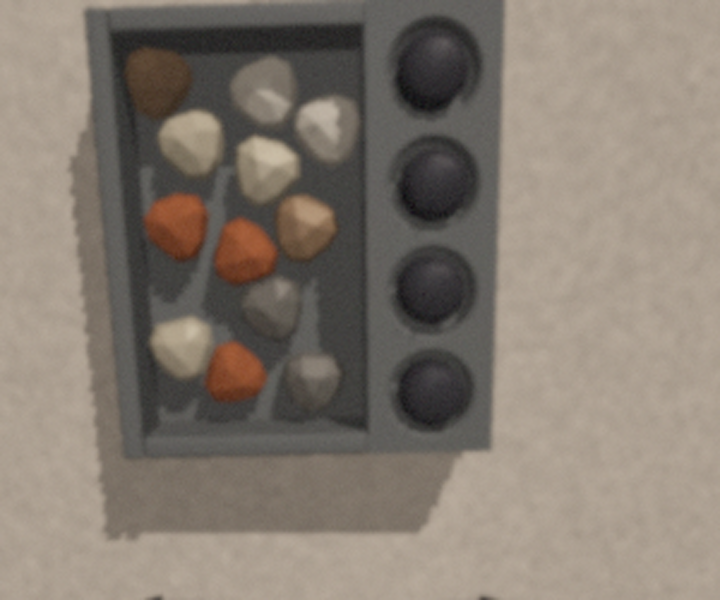

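View pics/s42.png

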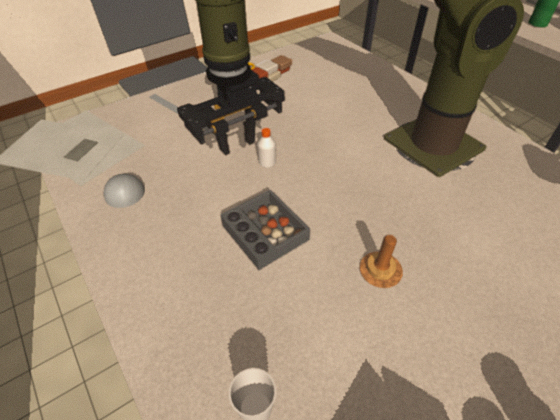

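```bash
python3 - <<'E'
from h import *
st(); find('top','stray0',.009); find('top','glue',.05)
print(order.finish_job())
E
```

```text
t 65.5 pos [ 0.5779 -0.0805  0.2111] rot [ 1.0e+00 -2.5e-03 -1.1e-03 -4.0e-04] F [0.1 0.1 0.6] op 0.501 q [ 0.39  0.73 -0.58  1.72  0.51  0.84 -0.42]
top stray0 0.61 px 271 213 [0.5572 0.0463]
top stray0 0.53 px 267 222 [0.5291 0.0574]
top stray0 0.39 px 308 205 [ 0.5798 -0.0601]
top glue 0.57 px 362 259 [ 0.4265 -0.2065]
top glue 0.29 px 294 202 [ 0.5805 -0.0177]
top glue 0.22 px 301 223 [ 0.5237 -0.0371]
the job is handed in; nothing more can be done
None
```

The mould is ready and the job was handed in at about 65 s of the 210 s allowed.

- **Nuggets:** All five strays were present and are now in the cell, making 12. I pressed them with the tamper at several spots until the plate stopped about 18 to 20 mm above the cell floor, inside the level range. The last wrist picture shows 12 separate nuggets in one layer with none riding on another.
- **Tamper:** It stands upright in the middle of the cork mat, within about 1 mm by the pictures.
- **Cabochons:** All four sit dome up, each in its own pocket. One had been knocked towards the glue bottle during the run, and I picked it up from there.
- **Glue bottle:** It was not touched. Its final position matches the start within about 2 mm.

**What went less well:**
- One stray slipped out of the fingers on the first lift, because the grasp was off-centre, and I picked it up again.
- One press peaked at about 31 N, above the suggested 15 to 20 N. A few other presses reached 22 to 26 N.
- The top and wrist cameras disagreed by up to 4 mm. I used the wrist camera for the final placing.

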